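# Reunite the graded die cups on their stand

## Robot

A 6-joint arm with a two-finger parallel gripper is mounted at the origin on a cart in front of the work surface, level with it; the furniture and walls round the work are solid. World frame = base frame: x ahead of the robot, y to its left, z up, the work surface at z = 0. Lengths are in m, angles in rad, forces in N, time in s.
With the tool pointing down it reaches from about 0.25 to 0.725 m from the base axis. Payload 4 kg.
Tool frame: the origin (TCP) lies midway between the tips of the shut fingers; the grasp point (between the pads) lies 19 mm behind it; z points along the fingers, y is the line along which they close (so a half turn about z gives the same grasp; the last joint's range is limited). The gripper opens to 85 mm and grips with 20 to 120 N. Pads are 22 mm wide; open, the fingers measure 114 mm over their backs; the gripper's body (76 mm by 85 mm) begins 54 mm behind the grasp point. The pads swing forward as they close: fully open they stand 13 mm farther back than shut.
Start: joints at [-1.171, 0.241, 0.005, 1.335, 0, 1.571], TCP at [0.195, -0.461, 0.231] pointing down, gripper open.
Joint ranges: [-2.72, 2.72], [-1.05, 1.87], [-1.09, 1.28], [-1.99, 2.15], [-1.42, 1.44], [-3.14, 3.14]. Speed limits (rad/s): [2.79, 2.79, 3.14, 3.14, 3.14, 3.14].

## Interface

Orientations are given as a unit quaternion [x, y, z, w].
In Python, from workcell import get_obs, camera, job_done, silhouettes gives the robot as it stands. The module is installed in compiled form; this text tells all that it offers.
- The arm moves only by the tool drive_tool, never from a script. Its argument "increments" is a list of rows, each a list of 3 entries, a list of its own where there are three numbers: the shift along the world's x, y, z in mm, then the turn, a rotation vector about the world's x, y, z in degrees, then the opening, from 0 (shut) to 1 (fully open). A call has 1 to 8 rows; each row shifts and turns the commanded pose from where the row before left it; what a row does not reach is not made up. A row lasts 1/12 s, in which the tool goes at most 41.7 mm and 7.16 degrees, less where a joint would pass 70% of its speed; a pose out of reach is approached as far as the arm can. A call is refused whole if a number of a shift passes 41.7 or a number of a turn 7.16, either way. A call with a gripper value outside its range is refused whole. The fingers move at their own pace and stop on an object; the grip force is fixed at half the most. Time passes only in rows, so rows that do not move let the fingers close. It gives the time, the measured TCP pose, the force, the opening and the grip force at its end, in the units of the state.
- get_obs(): the state, without advancing time (a new reading comes with each control period).
- camera(name): name is "scene" or "side" or "wrist"; returns a dict with "image" (420x560x3 uint8, red, green, blue), "K" (3x3 intrinsics, pixels), "view" (4x4, takes a point from world to camera coordinates). Camera axes: x right, y down, z forward; pixel columns grow to the right and rows downward; lengths in m; the calibration is good to about 2 mm. A picture is of the moment at which its call begins. There is no depth.
- job_done(): hands the job in; it is judged then, once.
Trained networks look in a picture, given as the dict that the camera call returned (one of the last four; its "shot" number tells which), for a name from the list of things; names that differ only in an ending like _2 or _b are one class to them, and where a whole thing is asked for, a point or a joint stands for the part that bears it (a point fixed in the world has none). Each returns a list of dicts, best first, with "conf" (0 to 1); they miss things now and then, are a little off and sometimes report something else, mostly with a low value. They report only what shows in the picture. A call takes as long as a camera call. They do not tell look-alikes from the thing itself.
- silhouettes(query, picture): "region" (420x560 bool, what is visible of it) and "bbox" ([left, top, right, bottom] in pixels, round what is visible of it).
The state is a dict: "clock": time; "joint_pos": joint angles; "joint_vel": joint speeds; "tau": joint torques, N m; "eef_pos": TCP position; "tool_rot": TCP orientation; "ft_force": force on the tool from outside, world axes, zero at the start; "ft_torque": the same for the moment, N m; "grip_width": finger opening in m; "grasp_force": force on a finger pad.
Only numpy, scipy, OpenCV 4.12 (cv2) and the standard library are available. Lean on these libraries where they do the work, as an engineer would, in place of code of your own. Each camera call takes 0.05 s, during which the arm holds its last target. There are 200 camera calls.

## Task

Put the graded set of aluminium die cups together on the small raised stand: the largest cup upright in the middle of the stand's table, and every other cup of the set nested in it in size order, each inside the next larger one there is. One or two small cups of the set were put away in the three identical lidded black tubs, so look under the lids to find them; leave the collet in its tub, and finish with a lid properly on every tub, the tubs standing upright on the bench.

Things in the scene. Friction and masses are not known exactly. Their poses are not given: they have to be found in the camera images.
- stand: fixed die stand of steel: foot 80 mm across, 10 mm high (16 mm at the column), slim column 22 mm across, round flat table 40 mm across, 45 mm above the bench, narrower than the largest cup. Origin: centre of the underside of the foot
- stand_top (a point): centre of the top face of the stand's table, 45 mm above the bench, z up
- cup_a: the largest of the graded die cups, aluminium, 66 mm outer diameter, 38 mm tall, wall 3 mm, floor 16 mm thick, cavity 60 mm wide, 22 mm deep, mouth up; weighs about 0.22 kg, stands open on the bench, always there. A smaller cup nested in a bigger one stands on its floor, 16 mm higher and 16 mm proud; neighbouring sizes have 2.5 mm of play all round. Origin: centre of its underside, z up
- cup_b: the second largest of the graded die cups, aluminium, 55 mm outer diameter, 38 mm tall, wall 3 mm, floor 16 mm thick, cavity 49 mm wide, 22 mm deep, mouth up; stands open on the bench; may be missing from the set (then its pose is None from the start). Origin: centre of its underside, z up
- cup_c: the middle one of the graded die cups, aluminium, 44 mm outer diameter, 38 mm tall, wall 3 mm, floor 16 mm thick, cavity 38 mm wide, 22 mm deep, mouth up; stands open on the bench; may be missing from the set (then its pose is None from the start). Origin: centre of its underside, z up
- cup_d: the second smallest of the graded die cups, aluminium, 33 mm outer diameter, 38 mm tall, wall 3 mm, floor 16 mm thick, cavity 27 mm wide, 22 mm deep, mouth up; at the start inside one of the closed tubs; may be missing from the set (then its pose is None from the start). Origin: centre of its underside, z up
- cup_e: the smallest of the graded die cups, aluminium, 22 mm outer diameter, 38 mm tall, wall 3 mm, floor 16 mm thick, cavity 16 mm wide, 22 mm deep, mouth up; at the start inside one of the closed tubs, always there. Origin: centre of its underside, z up
- collet: a loose steel lathe collet, about 21 mm across and 30 mm tall, standing in one of the closed tubs; it is not part of the cup set. Origin: centre of its underside. Fixed machines round the bench: collet case beyond x = 0.635, 78 mm high; lathe this side of x = 0.43 for y above -0.3, its black lever (x 0.41, y -0.25) up to 283 mm; countershaft end at x 0.5, y 0.1, up to 175 mm
- tub_1: one of three identical loose black tubs, 0.25 kg, always there: a disc 60 mm across and 8 mm thick, on which what it holds stands, with a collar 52 mm outside and 44 mm inside rising to 22 mm; a die cup standing in it reaches 46 mm, 24 mm above the collar. Origin: centre of its underside, z up
- tub_2: one of three identical loose black tubs, 0.25 kg, always there: a disc 60 mm across and 8 mm thick, on which what it holds stands, with a collar 52 mm outside and 44 mm inside rising to 22 mm; a die cup standing in it reaches 46 mm, 24 mm above the collar. Origin: centre of its underside, z up
- tub_3: one of three identical loose black tubs, 0.25 kg, always there: a disc 60 mm across and 8 mm thick, on which what it holds stands, with a collar 52 mm outside and 44 mm inside rising to 22 mm; a die cup standing in it reaches 46 mm, 24 mm above the collar. Origin: centre of its underside, z up
- lid_1: one of three identical black deep cap lids, 70 g, any fits any tub: 64 mm across outside, 57 mm inside, 48 mm tall (44 mm deep inside), with a round knob 16 mm across and 16 mm tall on top (knob top 64 mm above the origin). It drops over the tub's collar with 2.5 mm of play and rests on the tub's disc, 8 mm above the tub's underside. Origin: centre of its lower rim, z up
- lid_2: one of three identical black deep cap lids, 70 g, any fits any tub: 64 mm across outside, 57 mm inside, 48 mm tall (44 mm deep inside), with a round knob 16 mm across and 16 mm tall on top (knob top 64 mm above the origin). It drops over the tub's collar with 2.5 mm of play and rests on the tub's disc, 8 mm above the tub's underside. Origin: centre of its lower rim, z up
- lid_3: one of three identical black deep cap lids, 70 g, any fits any tub: 64 mm across outside, 57 mm inside, 48 mm tall (44 mm deep inside), with a round knob 16 mm across and 16 mm tall on top (knob top 64 mm above the origin). It drops over the tub's collar with 2.5 mm of play and rests on the tub's disc, 8 mm above the tub's underside. Origin: centre of its lower rim, z up
Things that resemble listed ones, but are neither listed nor needed, are in the scene too. What is shaped like the cup_c but brown is not meant.

How it is judged:
At the end, for the whole second after the job is handed in: Largest cup upright within 14 mm of the middle of the stand's table; every cup present upright inside all larger ones, at least 12 mm higher than each; every tub upright on the bench, a lid seated within 6 mm of centre, 5 to 11 mm above its underside; collet in a tub; all at rest (horizontal distance between cup_a and stand_top below 0.014 m and z of cup_a in the frame of stand_top between -0.003 and 0.004 m and angle between each of cup_a, cup_b, cup_c, cup_d, cup_e, tub_1, tub_2, tub_3's own z axis and vertical below 0.12 rad and linear speed of each of cup_a, cup_b, cup_c, cup_d, cup_e below 0.03 m/s and z of cup_b in the frame of cup_a between 0.012 and 0.02 m and horizontal distance between cup_b and cup_a below 0.0045 m and z of cup_c in the frame of cup_a between 0.012 and 0.036 m and horizontal distance between cup_c and cup_a below 0.01 m and z of cup_d in the frame of cup_a between 0.012 and 0.052 m and horizontal distance between cup_d and cup_a below 0.0155 m and z of cup_e in the frame of cup_a between 0.012 and 0.068 m and horizontal distance between cup_e and cup_a below 0.021 m and z of cup_c in the frame of cup_b between 0.012 and 0.02 m and horizontal distance between cup_c and cup_b below 0.0045 m and z of cup_d in the frame of cup_b between 0.012 and 0.036 m and horizontal distance between cup_d and cup_b below 0.01 m and z of cup_e in the frame of cup_b between 0.012 and 0.052 m and horizontal distance between cup_e and cup_b below 0.0155 m and z of cup_d in the frame of cup_c between 0.012 and 0.02 m and horizontal distance between cup_d and cup_c below 0.0045 m and z of cup_e in the frame of cup_c between 0.012 and 0.036 m and horizontal distance between cup_e and cup_c below 0.01 m and z of cup_e in the frame of cup_d between 0.012 and 0.02 m and horizontal distance between cup_e and cup_d below 0.0045 m and height (world z) of tub_1 between -0.004 and 0.006 m and ((horizontal distance between lid_1 and tub_1 below 0.006 m and z of lid_1 in the frame of tub_1 between 0.005 and 0.011 m and angle between lid_1's own z axis and vertical below 0.1 rad and linear speed of lid_1 below 0.03 m/s) or (horizontal distance between lid_2 and tub_1 below 0.006 m and z of lid_2 in the frame of tub_1 between 0.005 and 0.011 m and angle between lid_2's own z axis and vertical below 0.1 rad and linear speed of lid_2 below 0.03 m/s) or (horizontal distance between lid_3 and tub_1 below 0.006 m and z of lid_3 in the frame of tub_1 between 0.005 and 0.011 m and angle between lid_3's own z axis and vertical below 0.1 rad and linear speed of lid_3 below 0.03 m/s)) and height (world z) of tub_2 between -0.004 and 0.006 m and ((horizontal distance between lid_1 and tub_2 below 0.006 m and z of lid_1 in the frame of tub_2 between 0.005 and 0.011 m and angle between lid_1's own z axis and vertical below 0.1 rad and linear speed of lid_1 below 0.03 m/s) or (horizontal distance between lid_2 and tub_2 below 0.006 m and z of lid_2 in the frame of tub_2 between 0.005 and 0.011 m and angle between lid_2's own z axis and vertical below 0.1 rad and linear speed of lid_2 below 0.03 m/s) or (horizontal distance between lid_3 and tub_2 below 0.006 m and z of lid_3 in the frame of tub_2 between 0.005 and 0.011 m and angle between lid_3's own z axis and vertical below 0.1 rad and linear speed of lid_3 below 0.03 m/s)) and height (world z) of tub_3 between -0.004 and 0.006 m and ((horizontal distance between lid_1 and tub_3 below 0.006 m and z of lid_1 in the frame of tub_3 between 0.005 and 0.011 m and angle between lid_1's own z axis and vertical below 0.1 rad and linear speed of lid_1 below 0.03 m/s) or (horizontal distance between lid_2 and tub_3 below 0.006 m and z of lid_2 in the frame of tub_3 between 0.005 and 0.011 m and angle between lid_2's own z axis and vertical below 0.1 rad and linear speed of lid_2 below 0.03 m/s) or (horizontal distance between lid_3 and tub_3 below 0.006 m and z of lid_3 in the frame of tub_3 between 0.005 and 0.011 m and angle between lid_3's own z axis and vertical below 0.1 rad and linear speed of lid_3 below 0.03 m/s)) and ((horizontal distance between collet and tub_1 below 0.02 m and z of collet in the frame of tub_1 between 0.003 and 0.035 m) or (horizontal distance between collet and tub_2 below 0.02 m and z of collet in the frame of tub_2 between 0.003 and 0.035 m) or (horizontal distance between collet and tub_3 below 0.02 m and z of collet in the frame of tub_3 between 0.003 and 0.035 m))); the robot touches nothing.
Of cup_b, cup_c, cup_d only 2 to 3 are there at a start; the rules pass over those that are not, and their reading is None.
At some moment in a run one of tub_1, tub_2, tub_3 may be knocked a few centimetres aside while the robot is not near it.
It also fails if it takes over 210 s, if anything falls off the work surface, if the arm or the gripper's body presses on something with over 40 N, if the wrist force passes 120 N, or if a joint passes its speed limit or range.

## Working session

There is one attempt and no reset: what is moved stays moved. The work goes in short steps, Python scripts to look and compute and a tool call to move; the robot and the scene stay as the last step left them, time stands still between calls to the robot, and variables do not carry over. Pictures are saved under pics/ and viewed, at most 14 in all, crops included, and the job is handed in when it is done.

Besides the shell and the picture viewer there is one more tool, called by a JSON object that holds its "method" and its "body", one argument or row to a line. drive_tool: Moves the arm, as the interface text tells. Its arguments: {"type":"object","properties":{"increments":{"type":"array"}},"required":["increments"]}

```bash
mkdir -p pics; cat > h.py <<'E'
import numpy as np, cv2
from workcell import get_obs, camera, job_done, silhouettes
def save(p,name): cv2.imwrite('pics/'+name,cv2.cvtColor(p['image'],cv2.COLOR_RGB2BGR))
def ray(p,u,v):
    K,V=p['K'],p['view']; R,t=V[:3,:3],V[:3,3]
    return -R.T@t, R.T@np.linalg.inv(K)@np.array([u,v,1.])
def atz(p,u,v,z):
    c,d=ray(p,u,v); return (c+d*(z-c[2])/d[2])
def proj(p,X):
    x=p['K']@(p['view'][:3,:3]@np.asarray(X,float)+p['view'][:3,3]); return x[:2]/x[2]
E
python3 - <<'E'
from h import *
o=get_obs(); print({k:np.round(v,3) for k,v in o.items()})
for n in ['scene','side','wrist']:
    p=camera(n); save(p,n+'0.png'); print(n,np.round(ray(p,280,210),3))
    for q in ['cup_a','tub_1','lid_1','stand','collet']:
        for s in silhouettes(q,p): 
            b=s['bbox']; print(q,round(s['conf'],2),np.round(b), np.round(atz(p,(b[0]+b[2])/2,(b[1]+b[3])/2,0.03),3))
a=[cv2.imread(f'pics/{n}0.png') for n in ['scene','side']]
E
```

```text
{'clock': np.float64(0.0), 'joint_pos': array([-1.171,  0.241,  0.004,  1.335,  0.   ,  1.571]), 'joint_vel': array([-0.001, -0.001, -0.   , -0.   ,  0.   ,  0.   ]), 'tau': array([-1.0000e-03, -3.7232e+01,  2.5241e+01,  1.7000e-02,  0.0000e+00,
        0.0000e+00]), 'eef_pos': array([ 0.194, -0.46 ,  0.23 ]), 'tool_rot': array([ 0.98 ,  0.199, -0.   , -0.001]), 'ft_force': array([ 0.466, -0.277, -0.483]), 'ft_torque': array([-0.023, -0.033, -0.034]), 'grasp_force': np.float64(0.0), 'grip_width': np.float64(0.085)}
scene [[ 0.017  0.306  0.55 ]
 [ 0.594 -0.581 -0.556]]
cup_a 0.92 [214. 273. 259. 311.] [ 0.461 -0.038  0.03 ]
cup_a 0.76 [263. 210. 287. 242.] [ 0.542 -0.196  0.03 ]
cup_a 0.73 [272. 250. 305. 287.] [ 0.444 -0.131  0.03 ]
tub_1 0.51 [311. 207. 335. 214.] [ 0.515 -0.293  0.03 ]
lid_1 0.93 [148. 252. 191. 298.] [0.564 0.01  0.03 ]
lid_1 0.9 [305. 172. 339. 210.] [ 0.562 -0.343  0.03 ]
lid_1 0.6 [219. 222. 258. 268.] [ 0.545 -0.115  0.03 ]
stand 0.63 [364. 182. 401. 214.] [ 0.463 -0.408  0.03 ]
side [[ 0.339 -0.883  0.615]
 [ 0.183  0.763 -0.62 ]]
cup_a 0.59 [240. 199. 267. 224.] [ 0.456 -0.153  0.03 ]
tub_1 0.65 [318. 284. 330. 287.] [ 0.536 -0.388  0.03 ]
lid_1 0.81 [308. 242. 345. 286.] [ 0.558 -0.34   0.03 ]
lid_1 0.74 [272. 148. 296. 177.] [0.567 0.022 0.03 ]
lid_1 0.7 [279. 178. 305. 212.] [ 0.551 -0.115  0.03 ]
stand 0.66 [268. 291. 315. 337.] [ 0.465 -0.435  0.03 ]
stand 0.65 [237. 170. 262. 196.] [ 0.467 -0.046  0.03 ]
stand 0.54 [241. 200. 266. 224.] [ 0.455 -0.155  0.03 ]
stand 0.2 [284. 208. 300. 213.] [ 0.536 -0.17   0.03 ]
wrist [[ 0.263 -0.433  0.373]
 [-0.269 -0.102 -0.958]]
```

```bash
python3 - <<'E'
import cv2,numpy as np
a=cv2.imread('pics/scene0.png'); cv2.imwrite('pics/sc.png',cv2.resize(a[150:330,120:430],(800,465),interpolation=cv2.INTER_CUBIC))
a=cv2.imread('pics/side0.png'); cv2.imwrite('pics/sd.png',cv2.resize(a[130:350,180:400],(600,600),interpolation=cv2.INTER_CUBIC))
E
```

```text
(no output)
```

View pics/sc.png

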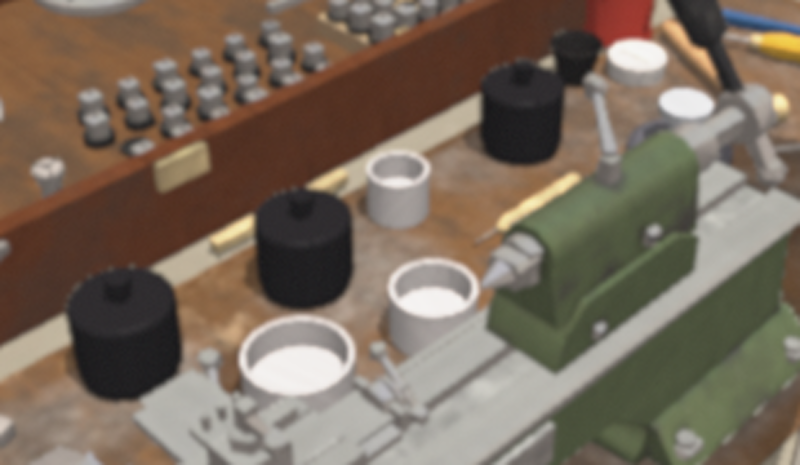

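View pics/sd.png

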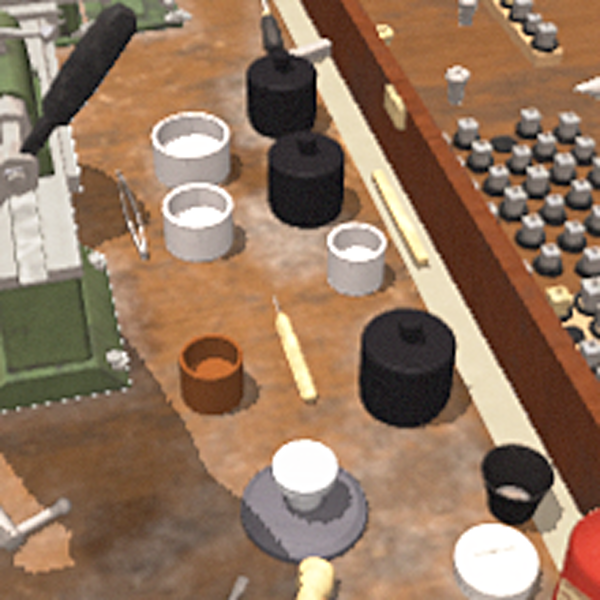

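The scene view shows cups A (crop 297,365), B (430,305) and C (398,190), plus three lidded tubs at (125,330), (305,245) and (522,110). The side view shows the stand at (303,500), and the brown decoy cup at (210,375) and white jar lid as the look-alikes. Next I'll move above the stand with the tool yaw aligned and use the wrist camera.

{"method": "drive_tool", "body": {
  "increments": [
    [[34,5,0],[0,0,-4],1],
    [[34,5,0],[0,0,-4],1],
    [[34,5,0],[0,0,-4],1],
    [[34,5,0],[0,0,-4],1],
    [[34,5,0],[0,0,-4],1],
    [[34,5,0],[0,0,-3],1],
    [[34,5,-20],[0,0,0],1],
    [[34,5,-20],[0,0,0],1]
  ]
}}

```text
clock: 1.57
eef_pos: [0.4692, -0.4209, 0.1924]
tool_rot: [1.0, -0.001, 0.002, 0.001]
ft_force: [0.1, -0.6, 0.2]
grip_width: 0.0854
grasp_force: 0.0
```

```bash
cat >> h.py <<'E'
from scipy.optimize import least_squares
PR=dict(cup_a=[(33,0),(33,38)],cup_b=[(27.5,0),(27.5,38)],cup_c=[(22,0),(22,38)],cup_d=[(16.5,0),(16.5,38)],cup_e=[(11,0),(11,38)],
 lid=[(32,0),(32,48),(8,48),(8,64)],stand=[(40,0),(40,10),(20,45)],tub=[(30,0),(30,8),(26,22)])
def model_bbox(p,prof,x,y,z0):
    t=np.linspace(0,2*np.pi,120); q=[]
    for r,z in prof:
        for a in t: q.append(proj(p,[x+r*np.cos(a)/1e3,y+r*np.sin(a)/1e3,z0+z/1e3]))
    q=np.array(q); return np.r_[q.min(0),q.max(0)]
def fit(p,bbox,kind,z0=0,edges=(0,1,2,3)):
    b=np.asarray(bbox,float); e=list(edges); g=atz(p,(b[0]+b[2])/2,(b[1]+b[3])/2,z0+.02)[:2]
    r=least_squares(lambda v:(model_bbox(p,PR[kind],v[0],v[1],z0)-b)[e],g)
    return r.x, np.abs(r.fun).max()
def st():
    o=get_obs(); print('t%.2f'%o['clock'],'eef',np.round(o['eef_pos']*1e3,1),'q',np.round(o['tool_rot'],3),'F',np.round(o['ft_force'],1),'w%.1f'%(o['grip_width']*1e3),'gf%.0f'%o['grasp_force'],'j',np.round(o['joint_pos'],3)); return o
E
python3 - <<'E'
from h import *
st(); p=camera('wrist'); save(p,'w1.png'); print(p['K'])
for q in ['stand','cup_a','lid_1']:
  for s in silhouettes(q,p): print(q,s['conf'],s['bbox'],fit(p,s['bbox'],{'lid_1':'lid'}.get(q,q)))
E
```

```text
t1.57 eef [ 469.2 -420.9  192.4] q [ 1.    -0.001  0.002  0.001] F [ 0.1 -0.6  0.2] w85.4 gf0 j [-0.731  0.517  0.311  1.361 -0.     2.412]
[[316.78877269   0.         283.38417041]
 [  0.         316.78877269 210.45074221]
 [  0.           0.           1.        ]]
stand 0.94 [239.2, 152.9, 317.9, 227.6] (array([ 0.46635089, -0.41702143]), np.float64(1.201406851093168))
stand 0.52 [145.1, 53.6, 228.6, 135.5] (array([ 0.56104283, -0.32865833]), np.float64(3.435605015146848))
cup_a 0.91 [0.0, 177.0, 47.8, 238.4] (array([ 0.45251967, -0.15852788]), np.float64(24.7472286190293))
cup_a 0.86 [20.4, 66.6, 89.1, 116.0] (array([ 0.56150641, -0.21270485]), np.float64(16.97983228821508))
cup_a 0.66 [144.2, 202.8, 196.3, 253.3] (array([ 0.43035912, -0.30574865]), np.float64(12.233863873132947))
cup_a 0.65 [242.4, 150.7, 314.3, 228.1] (array([ 0.47233154, -0.41720339]), np.float64(2.8976156581445025))
cup_a 0.56 [0.0, 109.2, 3.3, 128.2] (array([ 0.53649612, -0.15927125]), np.float64(54.14538367986382))
lid_1 0.55 [145.1, 53.0, 229.6, 135.6] (array([ 0.55962233, -0.33688223]), np.float64(1.345608820440134))
lid_1 0.51 [0.0, 106.1, 1.5, 128.3] (array([ 0.53772823, -0.16526814]), np.float64(60.580301539982685))
```

View pics/w1.png

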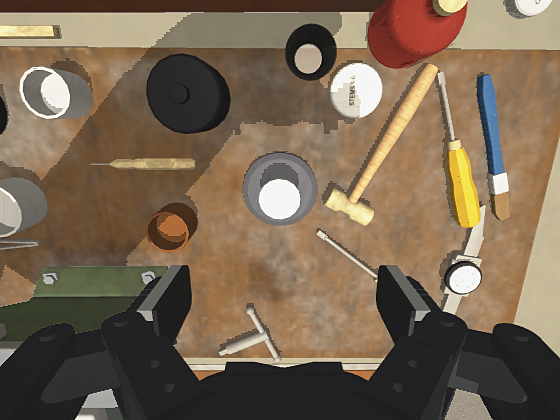

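The wrist view shows the stand's grey foot at about (280,187) and its white table at about (280,200). The tub_3 lid is at (188,93) and the brown decoy at (172,228).

```bash
python3 - <<'E'
from h import *
im=cv2.imread('pics/w1.png'); g=im.min(2)
p=camera('wrist')
m=(g>190).astype(np.uint8); m[:, :255]=0; m[:,306:]=0; m[:170]=0; m[225:]=0
n,l,s,c=cv2.connectedComponentsWithStats(m); k=1+np.argmax(s[1:,4]); print(s[k],c[k]); print('table',atz(p,*c[k],.045))
b=[s[k][0],s[k][1],s[k][0]+s[k][2],s[k][1]+s[k][3]]
r=least_squares(lambda v:model_bbox(p,[(20,45)],v[0],v[1],0)-b+0.,[.466,-.417]); print(r.x,r.fun)
for sl in silhouettes('stand',p)[:1]:
  r=least_squares(lambda v:model_bbox(p,[(40,0),(40,10)],v[0],v[1],0)-np.array(sl['bbox']),[.466,-.417]); print(r.x,r.fun)
for n in ['scene','side']:
  q=camera(n)
  for sl in silhouettes('stand',q):
    b=np.array(sl['bbox']); print(n,sl['conf'],b); r=least_squares(lambda v:model_bbox(q,PR['stand'],v[0],v[1],0)-b,[.466,-.417]); print(r.x,r.fun)
E
```

```text
[ 259  179   41   40 1295] [279.07644788 198.74440154]
table [ 0.46562236 -0.41588884  0.045     ]
[ 0.46493234 -0.41628045] [-0.93703154 -0.68042176  0.93616214  0.77603765]
[ 0.46861776 -0.41739677] [ 1.48919122  0.10740914 -1.48730011 -0.23655686]
scene 0.61 [364.2 185.6 393.6 206.9]
[ 0.48580236 -0.43059802] [-5.72176292 -7.95042643  5.66302136  6.2842143 ]
side 0.72 [268.2 291.1 315.7 338.2]
[ 0.46945899 -0.42048783] [ 0.23684353  0.46257483 -0.23556523 -0.38390288]
```

{"method": "drive_tool", "body": {
  "increments": [
    [[10,40,10],[0,0,0],1],
    [[10,41,10],[0,0,0],1],
    [[10,41,10],[0,0,0],1],
    [[0,41,0],[0,0,0],1],
    [[0,41,0],[0,0,0],1],
    [[-10,41,0],[0,0,0],1],
    [[-10,41,0],[0,0,0],1],
    [[0,41,0],[0,0,0],1]
  ]
}}

```text
clock: 2.73
eef_pos: [0.4738, -0.0975, 0.2214]
tool_rot: [1.0, -0.002, 0.0, 0.0]
ft_force: [0.9, -0.7, 0.8]
grip_width: 0.0856
grasp_force: 0.0
```

{"method": "drive_tool", "body": {
  "increments": [
    [[-10,20,0],[0,0,0],1],
    [[0,0,0],[0,0,0],1],
    [[0,0,0],[0,0,0],1]
  ]
}}

```text
clock: 2.98
eef_pos: [0.4656, -0.0781, 0.2215]
tool_rot: [1.0, 0.0, 0.001, 0.0]
ft_force: [0.9, -0.3, 0.1]
grip_width: 0.0852
grasp_force: 0.0
```

```bash
python3 - <<'E'
from h import *
st(); p=camera('wrist'); save(p,'w2.png')
for q in ['cup_a','lid_1']:
  for s in silhouettes(q,p): print(q,round(s['conf'],2),s['bbox'],[(k,np.round(fit(p,s['bbox'],k)[0]*1e3,1),round(fit(p,s['bbox'],k)[1],1)) for k in (['cup_a','cup_b','cup_c'] if q=='cup_a' else ['lid'])])
E
```

```text
t2.98 eef [465.6 -78.1 221.5] q [1.    0.    0.001 0.   ] F [ 0.9 -0.3  0.1] w85.2 gf0 j [-0.166  0.189 -0.087  1.293 -0.     2.976]
cup_a 0.95 [311.3, 167.9, 365.2, 223.2] [('cup_a', array([ 454.5, -137.9]), np.float64(5.7)), ('cup_b', array([ 454.7, -138.5]), np.float64(0.6)), ('cup_c', array([ 454.7, -139. ]), np.float64(4.6))]
cup_a 0.75 [386.9, 65.8, 443.0, 112.4] [('cup_a', array([ 561.6, -209.9]), np.float64(14.5)), ('cup_b', array([ 562.5, -210.5]), np.float64(7.8)), ('cup_c', array([ 563.2, -211.1]), np.float64(1.4))]
cup_a 0.75 [455.4, 191.1, 511.1, 235.9] [('cup_a', array([ 433. , -302.8]), np.float64(12.4)), ('cup_b', array([ 433.4, -303.3]), np.float64(7.2)), ('cup_c', array([ 433.5, -304. ]), np.float64(2.0))]
cup_a 0.62 [214.8, 153.4, 276.5, 218.1] [('cup_a', array([465.9, -39. ]), np.float64(1.0)), ('cup_b', array([466. , -38.4]), np.float64(4.4)), ('cup_c', array([466. , -37.8]), np.float64(9.4))]
lid_1 0.75 [145.0, 52.4, 224.4, 131.7] [('lid', array([559.7,  17.6]), np.float64(3.4))]
lid_1 0.71 [497.9, 58.1, 559.8, 131.2] [('lid', array([ 556.4, -321.3]), np.float64(20.6))]
lid_1 0.7 [287.0, 70.3, 353.5, 138.0] [('lid', array([ 548.6, -113.8]), np.float64(2.0))]
```

View pics/w2.png

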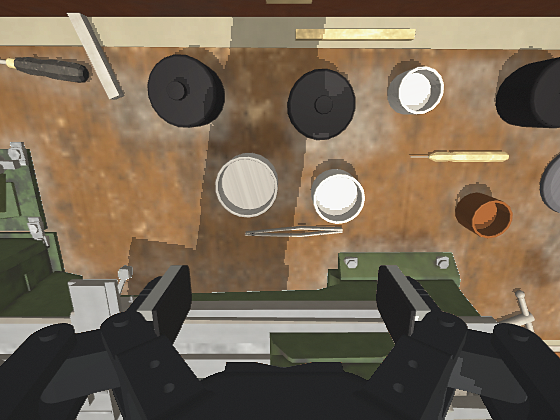

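The wrist view shows cup A at (247,185), B at (339,197) and C at (415,90). The lids are at (186,90) and (322,103), and the lathe edge starts at row 290. I'll grasp A with the tool leaning slightly away from the lathe.

{"method": "drive_tool", "body": {
  "increments": [
    [[0,39,-20],[0,5,0],1],
    [[-3,0,-30],[0,5,0],1],
    [[0,0,-38],[0,0,0],1],
    [[0,0,-38],[0,0,0],1],
    [[0,0,-38],[0,0,0],1],
    [[0,0,-25],[0,0,0],1],
    [[0,0,-20],[0,0,0],1],
    [[0,0,0],[0,0,0],1]
  ]
}}

```text
clock: 3.8
eef_pos: [0.4597, -0.0426, 0.0082]
tool_rot: [0.996, -0.002, -0.091, -0.0]
ft_force: [0.7, -0.3, -0.3]
grip_width: 0.0853
grasp_force: 0.0
```

{"method": "drive_tool", "body": {
  "increments": [
    [[0,0,0],[0,0,0],0.6],
    [[0,0,0],[0,0,0],0.5],
    [[0,0,0],[0,0,0],0.5],
    [[0,0,0],[0,0,0],0.5],
    [[0,0,0],[0,0,0],0.5]
  ]
}}

```text
clock: 4.22
eef_pos: [0.4647, -0.0421, 0.0139]
tool_rot: [0.996, -0.001, -0.085, 0.001]
ft_force: [1.5, -1.4, 3.3]
grip_width: 0.0647
grasp_force: 66.9
```

```bash
python3 -c "
from h import *
st()"
```

```text
t4.22 eef [464.7 -42.1  13.9] q [ 0.996 -0.001 -0.085  0.001] F [ 1.5 -1.4  3.3] w64.7 gf67 j [-0.081  0.51  -0.231  1.    -0.015  3.064]
```

{"method": "drive_tool", "body": {
  "increments": [
    [[0,0,20],[0,0,0],0.5],
    [[0,0,38],[0,0,0],0.5],
    [[0,0,38],[0,0,0],0.5],
    [[0,0,38],[0,0,0],0.5],
    [[15,-30,20],[0,0,0],0.5],
    [[15,-35,0],[0,0,0],0.5],
    [[10,-38,0],[0,0,0],0.5],
    [[0,-40,0],[0,0,0],0.5]
  ]
}}

```text
clock: 4.88
eef_pos: [0.5052, -0.1856, 0.1674]
tool_rot: [0.996, 0.0, -0.085, 0.001]
ft_force: [1.4, -0.6, -2.2]
grip_width: 0.0645
grasp_force: 67.6
```

{"method": "drive_tool", "body": {
  "increments": [
    [[0,-40,0],[0,0,0],0.5],
    [[0,-40,0],[0,0,0],0.5],
    [[-10,-38,0],[0,0,0],0.5],
    [[-15,-37,0],[0,0,0],0.5],
    [[-15,-35,0],[0,0,0],0.5],
    [[0,-35,0],[0,0,0],0.5],
    [[0,-8,0],[0,0,0],0.5],
    [[0,0,0],[0,0,0],0.5]
  ]
}}

```text
clock: 5.55
eef_pos: [0.4618, -0.4203, 0.1658]
tool_rot: [0.996, -0.003, -0.087, 0.0]
ft_force: [-0.1, -0.4, -2.2]
grip_width: 0.0648
grasp_force: 67.7
```

```bash
python3 - <<'E'
from h import *
st(); p=camera('side'); save(p,'s3.png')
im=cv2.imread('pics/s3.png'); cv2.imwrite('pics/s3c.png',cv2.resize(im[130:380,160:410],(700,700),interpolation=cv2.INTER_CUBIC))
E
```

```text
t5.55 eef [ 461.8 -420.3  165.8] q [ 0.996 -0.003 -0.087  0.   ] F [-0.1 -0.4 -2.2] w64.8 gf68 j [-0.685  0.637  0.431  1.501 -0.11   2.47 ]
```

View pics/s3c.png

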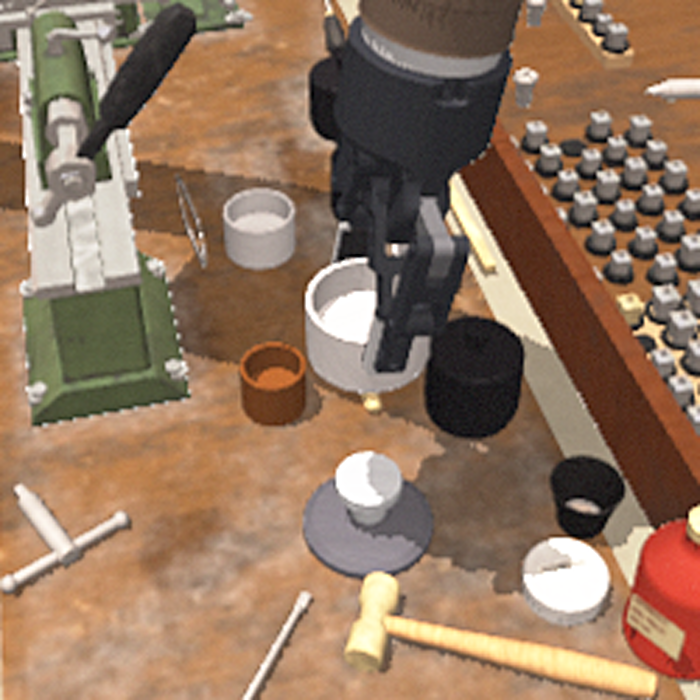

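Cup A is held upright at crop (365,320), clear of the stand at (368,490). I'll lower it now.

{"method": "drive_tool", "body": {
  "increments": [
    [[4,3,-30],[0,0,0],0.5],
    [[0,0,-35],[0,0,0],0.5],
    [[0,0,-25],[0,0,0],0.5],
    [[0,0,-10],[0,0,0],0.5],
    [[0,0,-3],[0,0,0],0.5],
    [[0,0,-2],[0,0,0],0.5],
    [[0,0,0],[0,0,0],0.5]
  ]
}}

```text
clock: 6.18
eef_pos: [0.4681, -0.4145, 0.0628]
tool_rot: [0.996, -0.0, -0.086, 0.001]
ft_force: [0.0, 0.4, -1.7]
grip_width: 0.0647
grasp_force: 67.7
```

```bash
python3 -c "
from h import *
st()"
```

```text
t6.18 eef [ 468.1 -414.5   62.8] q [ 0.996 -0.    -0.086  0.001] F [ 0.   0.4 -1.7] w64.7 gf68 j [-0.672  0.703  0.276  1.279 -0.108  2.477]
```

{"method": "drive_tool", "body": {
  "increments": [
    [[-2,-2,-2],[0,0,0],0.5],
    [[0,0,-2],[0,0,0],0.5],
    [[0,0,0],[0,0,0],0.5],
    [[0,0,0],[0,0,0],0.5]
  ]
}}

```text
clock: 6.52
eef_pos: [0.4657, -0.4176, 0.059]
tool_rot: [0.996, -0.001, -0.086, 0.001]
ft_force: [0.8, -0.5, 1.8]
grip_width: 0.0647
grasp_force: 68.1
```

```bash
python3 -c "
from h import *
st()"
```

```text
t6.52 eef [ 465.7 -417.6   59. ] q [ 0.996 -0.001 -0.086  0.001] F [ 0.8 -0.5  1.8] w64.7 gf68 j [-0.678  0.705  0.27   1.268 -0.109  2.473]
```

{"method": "drive_tool", "body": {
  "increments": [
    [[0,0,-1],[0,0,0],0.6],
    [[0,0,0],[0,0,0],0.8],
    [[0,0,0],[0,0,0],1],
    [[0,0,0],[0,0,0],1],
    [[0,0,30],[0,0,0],1],
    [[0,0,40],[0,-5,0],1],
    [[0,0,40],[0,-5,0],1],
    [[0,0,32],[0,0,0],1]
  ]
}}

```text
clock: 7.18
eef_pos: [0.4623, -0.4163, 0.2004]
tool_rot: [1.0, -0.002, 0.001, -0.0]
ft_force: [-0.0, -0.7, -0.0]
grip_width: 0.0853
grasp_force: 0.0
```

{"method": "drive_tool", "body": {
  "increments": [
    [[0,0,0],[0,0,0],1],
    [[0,0,0],[0,0,0],1]
  ]
}}

```text
clock: 7.35
eef_pos: [0.4656, -0.4176, 0.2015]
tool_rot: [1.0, -0.001, 0.002, 0.002]
ft_force: [-0.6, 0.7, -1.2]
grip_width: 0.0856
grasp_force: 0.0
```

```bash
python3 - <<'E'
from h import *
st(); p=camera('wrist'); save(p,'w4.png')
for s in silhouettes('cup_a',p): print(round(s['conf'],2),s['bbox'],fit(p,s['bbox'],'cup_a',.045))
p=camera('side')
for s in silhouettes('cup_a',p): print('side',round(s['conf'],2),s['bbox'],fit(p,s['bbox'],'cup_a',.045))
E
```

```text
t7.35 eef [ 465.6 -417.6  201.5] q [ 1.    -0.001  0.002  0.002] F [-0.6  0.7 -1.2] w85.6 gf0 j [-0.731  0.502  0.31   1.373 -0.     2.413]
0.94 [245.2, 162.7, 324.7, 241.7] (array([ 0.46523076, -0.42005159]), np.float64(1.0756657083543928))
0.72 [28.0, 63.1, 101.4, 112.1] (array([ 0.5576956 , -0.24302686]), np.float64(23.723022812562732))
0.69 [152.2, 196.8, 201.9, 245.5] (array([ 0.44658381, -0.32376219]), np.float64(18.573293692492854))
side 0.75 [245.8, 253.7, 270.8, 278.4] (array([ 0.42932651, -0.34396561]), np.float64(9.91874708214499))
side 0.66 [271.3, 269.7, 312.1, 315.3] (array([ 0.46886606, -0.41784563]), np.float64(0.5504779375379485))
side 0.62 [238.3, 197.2, 268.0, 224.9] (array([ 0.44950927, -0.19178749]), np.float64(4.034584064535295))
side 0.62 [308.5, 214.1, 321.1, 240.6] (array([ 0.55412294, -0.26829104]), np.float64(11.480032178588772))
```

View pics/w4.png

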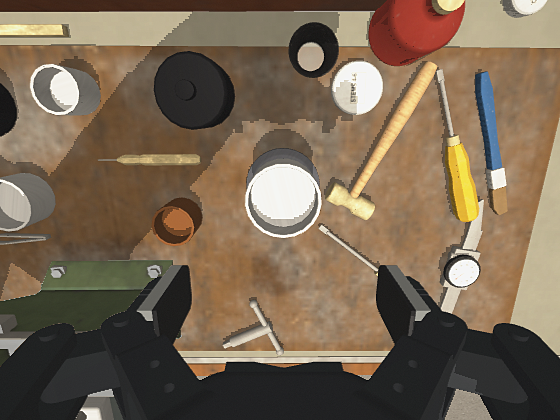

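Cup A stands on the table, centred near pixel (283,195). Next I'll look at B from the same relative pose so that the camera bias cancels.

{"method": "drive_tool", "body": {
  "increments": [
    [[15,35,0],[0,0,0],1],
    [[15,35,0],[0,0,0],1],
    [[10,35,0],[0,0,0],1],
    [[0,36,0],[0,0,0],1],
    [[0,36,0],[0,0,0],1],
    [[-15,35,0],[0,0,0],1],
    [[-20,35,0],[0,0,0],1],
    [[-15,35,0],[0,0,0],1]
  ]
}}

```text
clock: 8.22
eef_pos: [0.4528, -0.1323, 0.1962]
tool_rot: [1.0, -0.001, -0.002, -0.001]
ft_force: [1.1, 0.6, 0.6]
grip_width: 0.086
grasp_force: 0.0
```

{"method": "drive_tool", "body": {
  "increments": [
    [[0,0,-35],[0,0,0],1],
    [[0,0,-10],[0,0,0],1],
    [[0,0,0],[0,0,0],1],
    [[0,0,0],[0,0,0],1]
  ]
}}

```text
clock: 8.55
eef_pos: [0.454, -0.1339, 0.1519]
tool_rot: [1.0, -0.0, -0.002, -0.001]
ft_force: [-0.8, -0.0, -0.7]
grip_width: 0.0854
grasp_force: 0.0
```

```bash
python3 - <<'E'
from h import *
st(); p=camera('wrist')
for s in silhouettes('cup_b',p): print(round(s['conf'],2),s['bbox'],fit(p,s['bbox'],'cup_b',0))
E
```

```text
t8.55 eef [ 454.  -133.9  151.9] q [ 1.    -0.    -0.002 -0.001] F [-0.8 -0.  -0.7] w85.4 gf0 j [-0.287  0.243 -0.206  1.126 -0.     2.856]
0.72 [435.5, 196.3, 507.8, 255.7] (array([ 0.43064381, -0.30388689]), np.float64(6.487337953944348))
0.69 [349.0, 30.9, 414.6, 97.2] (array([ 0.56182009, -0.20984584]), np.float64(9.613267523899538))
0.67 [256.8, 168.4, 321.0, 238.4] (array([ 0.45256023, -0.13902698]), np.float64(0.6600809363365556))
0.65 [143.7, 63.9, 144.0, 84.8] (array([ 0.55329416, -0.02752306]), np.float64(47.29669212867833))
```

{"method": "drive_tool", "body": {
  "increments": [
    [[0,-3,-10],[0,6,0],1],
    [[-2,0,-20],[0,6,0],1],
    [[0,0,-35],[0,0,0],1],
    [[0,0,-35],[0,0,0],1],
    [[0,0,-20],[0,0,0],1],
    [[0,0,-9],[0,0,0],1],
    [[0,0,0],[0,0,0],1],
    [[0,0,0],[0,0,0],1]
  ]
}}

```text
clock: 9.32
eef_pos: [0.4537, -0.138, 0.0251]
tool_rot: [0.995, -0.001, -0.104, 0.0]
ft_force: [0.4, -0.1, 0.9]
grip_width: 0.0853
grasp_force: 0.0
```

{"method": "drive_tool", "body": {
  "increments": [
    [[0,0,0],[0,0,0],0.6],
    [[0,0,0],[0,0,0],0.4],
    [[0,0,0],[0,0,0],0.4],
    [[0,0,0],[0,0,0],0.4],
    [[0,0,0],[0,0,0],0.4],
    [[0,0,0],[0,0,0],0.4]
  ]
}}

```text
clock: 9.82
eef_pos: [0.4545, -0.1379, 0.0269]
tool_rot: [0.995, -0.001, -0.102, 0.001]
ft_force: [0.6, 0.8, 7.6]
grip_width: 0.0525
grasp_force: 61.0
```

```bash
python3 -c "
from h import *
for i in range(3): st(); camera('side')"
```

```text
t9.82 eef [ 454.5 -137.9   26.9] q [ 0.995 -0.001 -0.102  0.001] F [0.6 0.8 7.6] w52.5 gf61 j [-0.26   0.527 -0.166  1.077 -0.054  2.888]
t9.87 eef [ 454.6 -137.9   26.9] q [ 0.995 -0.001 -0.102  0.001] F [0.  1.2 8.8] w52.3 gf61 j [-0.26   0.527 -0.166  1.076 -0.054  2.888]
t9.92 eef [ 454.5 -137.8   26.9] q [ 0.995 -0.001 -0.102  0.001] F [-1.   0.1  8.5] w52.6 gf61 j [-0.26   0.527 -0.166  1.077 -0.054  2.888]
```

{"method": "drive_tool", "body": {
  "increments": [
    [[0,0,0],[0,0,0],0.8],
    [[0,0,0],[0,0,0],0.8],
    [[0,0,-4],[0,0,0],0.8],
    [[0,0,0],[0,0,0],0.8],
    [[0,0,0],[0,0,0],0.8]
  ]
}}

```text
clock: 10.38
eef_pos: [0.4525, -0.1374, 0.02]
tool_rot: [0.994, -0.001, -0.105, -0.0]
ft_force: [0.0, 0.6, -0.6]
grip_width: 0.0683
grasp_force: 0.0
```

{"method": "drive_tool", "body": {
  "increments": [
    [[0,0,0],[0,0,0],0.6],
    [[0,0,0],[0,0,0],0.5],
    [[0,0,0],[0,0,0],0.5],
    [[0,0,0],[0,0,0],0.5],
    [[0,0,0],[0,0,0],0.5]
  ]
}}

```text
clock: 10.8
eef_pos: [0.4529, -0.1375, 0.0208]
tool_rot: [0.995, -0.001, -0.104, 0.0]
ft_force: [-1.3, 0.7, 5.2]
grip_width: 0.0533
grasp_force: 62.5
```

```bash
python3 -c "
from h import *
st()"
```

```text
t10.80 eef [ 452.9 -137.5   20.8] q [ 0.995 -0.001 -0.104  0.   ] F [-1.3  0.7  5.2] w53.3 gf62 j [-0.26   0.535 -0.172  1.067 -0.054  2.888]
```

{"method": "drive_tool", "body": {
  "increments": [
    [[0,0,30],[0,0,0],0.4],
    [[0,0,40],[0,0,0],0.4],
    [[0,0,40],[0,0,0],0.4],
    [[10,0,39],[0,0,0],0.4],
    [[20,-25,10],[0,0,0],0.4],
    [[20,-35,0],[0,0,0],0.4],
    [[0,-38,0],[0,0,0],0.4],
    [[0,-38,0],[0,0,0],0.4]
  ]
}}

```text
clock: 11.47
eef_pos: [0.5041, -0.2745, 0.1789]
tool_rot: [0.995, 0.0, -0.104, 0.0]
ft_force: [0.6, -0.5, -1.0]
grip_width: 0.0531
grasp_force: 63.8
```

{"method": "drive_tool", "body": {
  "increments": [
    [[0,-38,0],[0,0,0],0.4],
    [[0,-36,0],[0,0,0],0.4],
    [[-18,-35,0],[0,0,0],0.4],
    [[-20,-35,0],[0,0,0],0.4],
    [[0,0,0],[0,0,0],0.4],
    [[0,0,0],[0,0,0],0.4],
    [[0,0,0],[0,0,0],0.4],
    [[0,0,0],[0,0,0],0.4]
  ]
}}

```text
clock: 12.13
eef_pos: [0.4653, -0.4165, 0.1788]
tool_rot: [0.994, -0.0, -0.105, -0.0]
ft_force: [0.2, 0.9, -2.0]
grip_width: 0.0532
grasp_force: 63.8
```

```bash
python3 -c "
from h import *
st()"
```

```text
t12.13 eef [ 465.3 -416.5  178.8] q [ 0.994 -0.    -0.105 -0.   ] F [ 0.2  0.9 -2. ] w53.2 gf64 j [-0.668  0.659  0.498  1.576 -0.129  2.485]
```

{"method": "drive_tool", "body": {
  "increments": [
    [[0,-1,-35],[0,0,0],0.4],
    [[0,0,-30],[0,0,0],0.4],
    [[0,0,-8],[0,0,0],0.4],
    [[0,0,0],[0,0,0],0.4],
    [[0,0,0],[0,0,0],0.4],
    [[0,0,0],[0,0,0],0.4]
  ]
}}

```text
clock: 12.63
eef_pos: [0.4663, -0.4187, 0.1083]
tool_rot: [0.995, -0.0, -0.103, 0.001]
ft_force: [0.2, -0.2, -1.1]
grip_width: 0.053
grasp_force: 63.8
```

```bash
python3 - <<'E'
from h import *
st(); p=camera('side'); save(p,'s5.png')
im=cv2.imread('pics/s5.png'); cv2.imwrite('pics/s5c.png',cv2.resize(im[230:350,240:360],(600,600),interpolation=cv2.INTER_CUBIC))
E
```

```text
t12.63 eef [ 466.3 -418.7  108.3] q [ 0.995 -0.    -0.103  0.001] F [ 0.2 -0.2 -1.1] w53.0 gf64 j [-0.669  0.695  0.378  1.416 -0.13   2.484]
```

View pics/s5c.png

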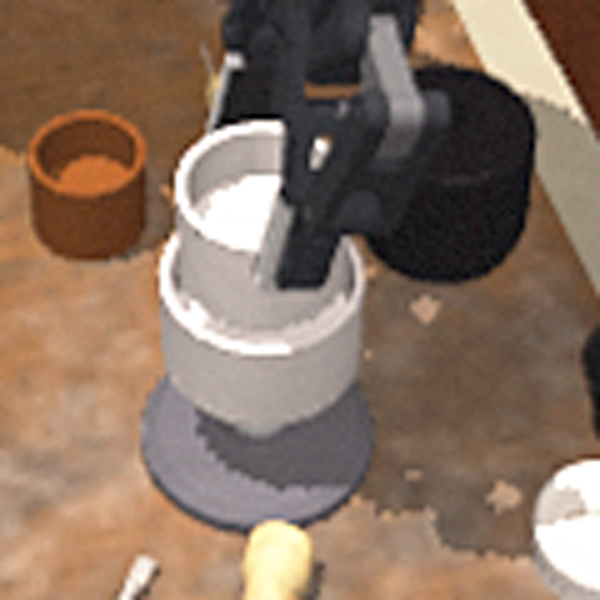

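B is aligned over A (B centre about 261, A centre about 262 in the crop). I'll lower it in.

{"method": "drive_tool", "body": {
  "increments": [
    [[0,0,-6],[0,0,0],0.4],
    [[0,1,-6],[0,0,0],0.4],
    [[0,0,-5],[0,0,0],0.4],
    [[0,0,-4],[0,0,0],0.4],
    [[0,0,0],[0,0,0],0.4],
    [[0,0,0],[0,0,0],0.4]
  ]
}}

```text
clock: 13.18
eef_pos: [0.4647, -0.4173, 0.0847]
tool_rot: [0.994, -0.001, -0.105, -0.0]
ft_force: [0.2, -0.2, -1.4]
grip_width: 0.0534
grasp_force: 63.8
```

```bash
python3 -c "
from h import *
st()"
```

```text
t13.18 eef [ 464.7 -417.3   84.7] q [ 0.994 -0.001 -0.105 -0.   ] F [ 0.2 -0.2 -1.4] w53.4 gf64 j [-0.669  0.711  0.343  1.37  -0.129  2.485]
```

{"method": "drive_tool", "body": {
  "increments": [
    [[0,0,-1],[0,0,0],0.4],
    [[0,0,0],[0,0,0],0.65],
    [[0,0,0],[0,0,0],0.75],
    [[0,0,0],[0,0,0],0.8],
    [[0,0,30],[0,0,0],0.8],
    [[0,0,40],[0,-6,0],0.8],
    [[0,0,40],[0,-6,0],0.8],
    [[0,0,24],[0,0,0],0.8]
  ]
}}

```text
clock: 13.85
eef_pos: [0.463, -0.4185, 0.2233]
tool_rot: [1.0, -0.002, 0.003, 0.002]
ft_force: [-0.0, -0.3, -0.1]
grip_width: 0.0684
grasp_force: 0.0
```

{"method": "drive_tool", "body": {
  "increments": [
    [[0,0,0],[0,0,0],0.8],
    [[0,0,0],[0,0,0],0.8],
    [[0,0,0],[0,0,0],0.8]
  ]
}}

```text
clock: 14.1
eef_pos: [0.4648, -0.4174, 0.2182]
tool_rot: [1.0, -0.001, -0.0, -0.0]
ft_force: [-0.2, 0.1, 0.1]
grip_width: 0.0684
grasp_force: 0.0
```

```bash
python3 - <<'E'
from h import *
st(); p=camera('wrist'); save(p,'w6.png')
for s in silhouettes('cup_a',p): print(round(s['conf'],2),s['bbox'],fit(p,s['bbox'],'cup_a',.045),fit(p,s['bbox'],'cup_b',.061),fit(p,s['bbox'],'cup_c',0))
q=camera('side'); save(q,'s6.png')
for s in silhouettes('cup_a',q): print(round(s['conf'],2),s['bbox'],fit(q,s['bbox'],'cup_a',.045),fit(q,s['bbox'],'cup_b',.061))
a=cv2.imread('pics/w6.png')[110:290,190:370]; b=cv2.imread('pics/s6.png')[230:350,240:360]
cv2.imwrite('pics/c6.png',np.hstack([cv2.resize(a,(400,400)),cv2.resize(b,(400,400))]))
E
```

```text
t14.10 eef [ 464.8 -417.4  218.2] q [ 1.    -0.001 -0.    -0.   ] F [-0.2  0.1  0.1] w68.4 gf0 j [-0.732  0.5    0.35   1.421 -0.     2.412]
0.81 [159.3, 191.3, 205.4, 239.7] (array([ 0.444987  , -0.32244134]), np.float64(17.710039322034163)) (array([ 0.45052344, -0.32739083]), np.float64(13.854867675055687)) (array([ 0.43121902, -0.3055461 ]), np.float64(1.7742422628791985))
0.73 [254.3, 163.9, 315.2, 232.9] (array([ 0.4625886 , -0.41925202]), np.float64(6.020093337381525)) (array([ 0.46702846, -0.41919781]), np.float64(1.8032403129186036)) (array([ 0.45101573, -0.41941391]), np.float64(11.04827168615077))
0.69 [248.6, 156.5, 319.2, 216.1] (array([ 0.47461687, -0.41850526]), np.float64(8.582238320333431)) (array([ 0.47842602, -0.41849424]), np.float64(4.780253719529014)) (array([ 0.46487709, -0.41854539]), np.float64(14.133209359284052))
0.9 [245.3, 251.1, 270.0, 276.8] (array([ 0.42922134, -0.33877522]), np.float64(9.22698487662467)) (array([ 0.42624091, -0.3556187 ]), np.float64(7.243329582780575))
0.76 [273.6, 266.6, 310.0, 297.6] (array([ 0.47517212, -0.39479833]), np.float64(7.59971627006945)) (array([ 0.47096206, -0.40993345]), np.float64(5.457038584316763))
0.71 [271.6, 281.2, 312.4, 312.5] (array([ 0.4672684 , -0.42566958]), np.float64(8.543929697581973)) (array([ 0.46328848, -0.43990471]), np.float64(6.23716149395068))
0.5 [302.1, 212.5, 323.0, 239.3] (array([ 0.55112483, -0.26377437]), np.float64(7.166364746738509)) (array([ 0.54477801, -0.28280195]), np.float64(4.730169154085786))
```

View pics/c6.png

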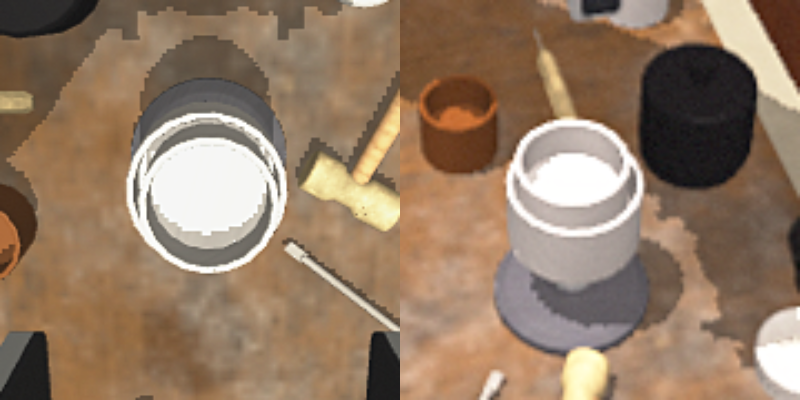

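B is nested in A: in the left crop the rims are concentric around (209,195). Next is C.

{"method": "drive_tool", "body": {
  "increments": [
    [[15,30,0],[0,0,0],0.8],
    [[15,30,0],[0,0,0],0.8],
    [[15,30,0],[0,0,0],0.8],
    [[15,30,0],[0,0,0],0.8],
    [[15,30,-10],[0,0,0],0.8],
    [[15,30,-20],[0,0,0],0.8],
    [[8,28,-20],[0,0,0],0.8],
    [[0,0,-11],[0,0,0],0.8]
  ]
}}

```text
clock: 14.97
eef_pos: [0.5632, -0.2033, 0.1536]
tool_rot: [1.0, 0.003, -0.002, -0.002]
ft_force: [-1.1, -1.1, -0.4]
grip_width: 0.0684
grasp_force: 0.0
```

{"method": "drive_tool", "body": {
  "increments": [
    [[0,0,0],[0,0,0],0.8],
    [[0,0,0],[0,0,0],0.8],
    [[0,0,0],[0,0,0],0.8]
  ]
}}

```text
clock: 15.22
eef_pos: [0.5631, -0.2102, 0.1576]
tool_rot: [1.0, -0.001, 0.0, 0.0]
ft_force: [0.4, -0.4, 0.3]
grip_width: 0.0685
grasp_force: 0.0
```

```bash
cat >> h.py <<'E'
def rim(p,guess,R,z,r_in):
    """fit x,y of a bright rim annulus (outer R, inner r_in mm) at height z by maximising edge contrast in grey image"""
    g=cv2.GaussianBlur(p['image'].astype(np.float32).mean(2),(3,3),0); t=np.linspace(0,2*np.pi,90,endpoint=False)
    def samp(x,y,r):
        q=np.array([proj(p,[x+r/1e3*np.cos(a),y+r/1e3*np.sin(a),z]) for a in t],np.float32)
        return cv2.remap(g,q[:,0].reshape(1,-1),q[:,1].reshape(1,-1),cv2.INTER_LINEAR).mean()
    best=None
    for x in np.arange(-8,8.1,1):
        for y in np.arange(-8,8.1,1):
            v=samp(guess[0]+x/1e3,guess[1]+y/1e3,(R+r_in)/2)-.5*samp(guess[0]+x/1e3,guess[1]+y/1e3,R+2)-.5*samp(guess[0]+x/1e3,guess[1]+y/1e3,r_in-2)
            if best is None or v>best[0]: best=(v,guess[0]+x/1e3,guess[1]+y/1e3)
    return np.round(best,4)
E
python3 - <<'E'
from h import *
st(); p=camera('wrist'); save(p,'w7.png')
for s in silhouettes('cup_c',p):
    f=fit(p,s['bbox'],'cup_c'); print(round(s['conf'],2),s['bbox'],f, rim(p,f[0],22,.038,19))
E
```

```text
t15.22 eef [ 563.1 -210.2  157.6] q [ 1.    -0.001  0.     0.   ] F [ 0.4 -0.4  0.3] w68.5 gf0 j [-0.357  0.478  0.157  1.249 -0.     2.787]
0.86 [471.9, 277.6, 560.0, 331.2] (array([ 0.45428319, -0.44426374]), np.float64(9.116297979029696)) [28.2543  0.4513 -0.4523]
0.72 [259.7, 171.5, 310.4, 224.4] (array([ 0.56579161, -0.2122998 ]), np.float64(2.188067899562583)) [75.4629  0.5628 -0.2113]
0.62 [351.1, 301.7, 369.4, 352.2] (array([ 0.42702318, -0.28773614]), np.float64(17.244493405536048)) [ 3.275   0.431  -0.2797]
0.6 [504.7, 298.6, 560.0, 376.1] (array([ 0.41381331, -0.46891816]), np.float64(9.221391736171995)) [11.7504  0.4128 -0.4629]
```

```bash
python3 - <<'E'
from h import *
o=st(); p=camera('wrist'); R=p['view'][:3,:3]; c=-R.T@p['view'][:3,3]; np.save('camoff.npy',c-o['eef_pos'])
def re(name,e):
    q=dict(p); V=p['view'].copy(); V[:3,3]=-R@(np.array(e)+c-o['eef_pos']); q['view']=V
    q['image']=cv2.imread('pics/'+name)[...,::-1]; return q
q=re('w6.png',[.4648,-.4174,.2182])
print('B',rim(q,[.467,-.419],27.5,.099,24.5),'A',rim(q,[.467,-.419],33,.083,30))
q=re('w4.png',[.4656,-.4176,.2015]); print('A',rim(q,[.466,-.419],33,.083,30))
print('C',rim(p,[.564,-.212],22,.038,19))
E
```

```text
t15.32 eef [ 563.3 -210.8  158.4] q [ 1.    -0.002  0.001  0.   ] F [-0.5 -0.8 -0.1] w68.5 gf0 j [-0.358  0.477  0.157  1.249 -0.     2.787]
B [80.1338  0.467  -0.418 ] A [93.6507  0.468  -0.417 ]
A [94.7302  0.469  -0.418 ]
C [76.0038  0.563  -0.212 ]
```

{"method": "drive_tool", "body": {
  "increments": [
    [[0,0,-38],[0,0,0],0.8],
    [[0,0,-38],[0,0,0],0.8],
    [[0,0,-38],[0,0,0],0.8],
    [[0,0,-15],[0,0,0],0.8],
    [[0,0,-6],[0,0,0],0.8],
    [[0,0,0],[0,0,0],0.8],
    [[0,0,0],[0,0,0],0.8]
  ]
}}

```text
clock: 15.95
eef_pos: [0.564, -0.2104, 0.0238]
tool_rot: [1.0, -0.001, 0.001, 0.0]
ft_force: [0.8, 1.0, -0.1]
grip_width: 0.0684
grasp_force: 0.0
```

{"method": "drive_tool", "body": {
  "increments": [
    [[0,0,0],[0,0,0],0.6],
    [[0,0,0],[0,0,0],0.4],
    [[0,0,0],[0,0,0],0.3],
    [[0,0,0],[0,0,0],0.3],
    [[0,0,0],[0,0,0],0.3],
    [[0,0,0],[0,0,0],0.3]
  ]
}}

```text
clock: 16.45
eef_pos: [0.565, -0.2103, 0.0251]
tool_rot: [1.0, -0.001, 0.003, 0.001]
ft_force: [0.7, -0.5, 6.4]
grip_width: 0.0411
grasp_force: 61.3
```

```bash
python3 -c "
from h import *
st()"
```

```text
t16.45 eef [ 565.  -210.3   25.1] q [ 1.    -0.001  0.003  0.001] F [ 0.7 -0.5  6.4] w41.1 gf61 j [-0.356  0.595 -0.02   0.95  -0.     2.787]
```

{"method": "drive_tool", "body": {
  "increments": [
    [[0,0,30],[0,0,0],0.3],
    [[0,0,40],[0,0,0],0.3],
    [[0,0,40],[0,0,0],0.3],
    [[0,0,40],[0,0,0],0.3],
    [[0,-38,0],[0,0,0],0.3],
    [[0,-38,0],[0,0,0],0.3],
    [[-17,-35,0],[0,0,0],0.3],
    [[-20,-35,0],[0,0,0],0.3]
  ]
}}

```text
clock: 17.12
eef_pos: [0.5267, -0.3567, 0.1732]
tool_rot: [1.0, 0.0, 0.001, 0.001]
ft_force: [0.0, -0.1, 0.1]
grip_width: 0.0409
grasp_force: 61.2
```

{"method": "drive_tool", "body": {
  "increments": [
    [[-20,-31,0],[0,0,0],0.3],
    [[-20,-30,0],[0,0,0],0.3],
    [[-20,0,0],[0,0,0],0.3],
    [[0,0,0],[0,0,0],0.3],
    [[0,0,0],[0,0,0],0.3],
    [[0,0,0],[0,0,0],0.3]
  ]
}}

```text
clock: 17.62
eef_pos: [0.4664, -0.4163, 0.1729]
tool_rot: [1.0, -0.001, 0.001, 0.0]
ft_force: [0.4, 0.4, -0.5]
grip_width: 0.0411
grasp_force: 61.3
```

```bash
python3 - <<'E'
from h import *
for i in range(3): st(); camera('side')
E
```

```text
t17.62 eef [ 466.4 -416.3  172.9] q [ 1.    -0.001  0.001  0.   ] F [ 0.4  0.4 -0.5] w41.1 gf61 j [-0.729  0.518  0.261  1.313  0.     2.414]
t17.67 eef [ 466.8 -416.   172.8] q [ 1.    -0.     0.001  0.   ] F [ 0.4 -0.3 -0.4] w41.4 gf61 j [-0.728  0.518  0.261  1.313  0.     2.414]
t17.72 eef [ 467.  -415.8  172.7] q [1. 0. 0. 0.] F [ 0.2 -0.3 -1.2] w41.2 gf61 j [-0.728  0.518  0.262  1.313  0.     2.414]
```

{"method": "drive_tool", "body": {
  "increments": [
    [[1,-1.5,-35],[0,0,0],0.3],
    [[0,0,-10],[0,0,0],0.3],
    [[0,0,0],[0,0,0],0.3],
    [[0,0,0],[0,0,0],0.3],
    [[0,0,-6],[0,0,0],0.3],
    [[0,0,-4],[0,0,0],0.3],
    [[0,0,0],[0,0,0],0.3],
    [[0,0,0],[0,0,0],0.3]
  ]
}}

```text
clock: 18.43
eef_pos: [0.4669, -0.418, 0.1176]
tool_rot: [1.0, -0.001, 0.0, 0.0]
ft_force: [-0.2, 0.0, -1.1]
grip_width: 0.0411
grasp_force: 61.2
```

```bash
python3 - <<'E'
from h import *
st(); p=camera('wrist'); f=camera('side')
for s in silhouettes('cup_c',f): print(round(s['conf'],2),s['bbox'])
E
```

```text
t18.43 eef [ 466.9 -418.   117.6] q [ 1.    -0.001  0.     0.   ] F [-0.2  0.  -1.1] w41.1 gf61 j [-0.73   0.555  0.176  1.192 -0.     2.413]
0.84 [268.7, 280.5, 310.1, 313.5]
0.68 [272.5, 271.7, 308.0, 297.2]
0.67 [245.6, 251.1, 269.5, 280.5]
0.59 [277.6, 251.7, 300.6, 289.3]
```

{"method": "drive_tool", "body": {
  "increments": [
    [[0,0,-5],[0,0,0],0.3],
    [[0,0,-5],[0,0,0],0.3],
    [[0,0,-3],[0,0,0],0.3],
    [[0,0,0],[0,0,0],0.3],
    [[0,0,0],[0,0,0],0.3],
    [[0,0,0],[0,0,0],0.55],
    [[0,0,0],[0,0,0],0.65],
    [[0,0,0],[0,0,0],0.65]
  ]
}}

```text
clock: 19.25
eef_pos: [0.467, -0.4182, 0.1048]
tool_rot: [1.0, -0.001, 0.0, 0.0]
ft_force: [0.4, 0.7, 0.2]
grip_width: 0.0554
grasp_force: 0.0
```

{"method": "drive_tool", "body": {
  "increments": [
    [[0,0,30],[0,0,0],0.65],
    [[0,0,40],[0,0,0],0.65],
    [[0,0,40],[0,0,0],0.65],
    [[0,0,20],[0,0,0],0.65],
    [[0,0,0],[0,0,0],0.65],
    [[0,0,0],[0,0,0],0.65]
  ]
}}

```text
clock: 19.75
eef_pos: [0.4677, -0.4188, 0.2367]
tool_rot: [1.0, -0.001, 0.002, 0.002]
ft_force: [0.5, 0.8, -0.7]
grip_width: 0.0553
grasp_force: 0.0
```

```bash
python3 - <<'E'
from h import *
st(); p=camera('wrist'); save(p,'w8.png')
print('C',rim(p,[.467,-.418],22,.115,19),'B',rim(p,[.467,-.418],27.5,.099,24.5),'A',rim(p,[.467,-.418],33,.083,30))
q=camera('side'); save(q,'s8.png')
a=p['image'][110:290,190:370]; b=q['image'][230:350,240:360]
cv2.imwrite('pics/c8.png',np.hstack([cv2.resize(a,(400,400)),cv2.resize(b,(400,400))])[...,::-1])
for s in silhouettes('lid_1',q): print(round(s['conf'],2),s['bbox'],fit(q,s['bbox'],'lid',.008))
E
```

```text
t19.75 eef [ 467.7 -418.8  236.7] q [ 1.    -0.001  0.002  0.002] F [ 0.5  0.8 -0.7] w55.3 gf0 j [-0.73   0.498  0.395  1.462 -0.     2.413]
C [77.7661  0.465  -0.418 ] B [88.6714  0.466  -0.418 ] A [72.883  0.468 -0.417]
0.67 [309.7, 242.9, 344.9, 288.0] (array([ 0.55613694, -0.34434036]), np.float64(0.8570403439111374))
0.62 [275.9, 187.2, 290.5, 209.6] (array([ 0.5287692 , -0.12237283]), np.float64(7.3815633167782835))
0.32 [274.8, 256.4, 302.7, 291.6] (array([ 0.48271693, -0.34681254]), np.float64(5.1396565714581754))
```

View pics/c8.png

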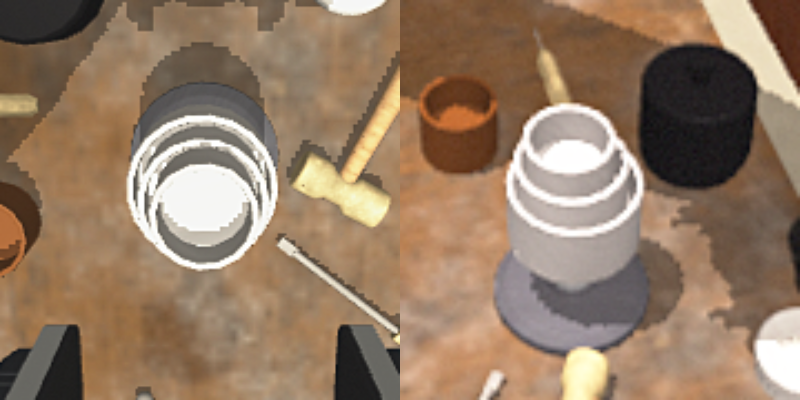

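C is nested: three concentric rims in both crops. Before approaching tub 3 I'll fit the arm's kinematics to check that the forearm clears the lever.

```bash
python3 - <<'E'
from h import *
D=[(.517,.311,1.361,.4692,-.4209,.1924),(.189,-.087,1.293,.4656,-.0781,.2215),(.502,.31,1.373,.4656,-.4176,.2015),(.243,-.206,1.126,.454,-.1339,.1519),(.478,.157,1.249,.5631,-.2102,.1576),(.595,-.02,.95,.565,-.2103,.0251),(.498,.395,1.462,.4677,-.4188,.2367),(.241,.004,1.335,.194,-.46,.23),(.51,-.231,1.0,.4647,-.0421,.0139),(.527,-.166,1.077,.4545,-.1379,.0269),(.518,.261,1.313,.4664,-.4163,.1729)]
D=np.array(D)
def f(v):
    a,h,L1,L2,e2,L3=v; q2,q3,q4=D[:,0],D[:,1],D[:,2]; ph=q2-q3; ps=ph+q4
    r=a+L1*np.sin(q2)+L2*np.cos(ph+e2)+L3*np.cos(ps); z=h+L1*np.cos(q2)-L2*np.sin(ph+e2)-L3*np.sin(ps)
    return np.r_[r-np.hypot(D[:,3],D[:,4]),z-D[:,5]]
s=least_squares(f,[0,.2,.3,.3,0,.25]); v=s.x; print(np.round(v,3),np.abs(s.fun).max())
a,h,L1,L2,e2,L3=v
# IK for tub3 tool down
for (R,z) in [(.655,.058),(.655,.035),(.655,.12)]:
    g=least_squares(lambda x:[a+L1*np.sin(x[0])+L2*np.cos(x[1]+e2)-R+0*L3, h+L1*np.cos(x[0])-L2*np.sin(x[1]+e2)-L3-z],[.5,.3]); q2,ph=g.x
    ex,ez=a+L1*np.sin(q2),h+L1*np.cos(q2); print(R,z,'q2',q2,'q3',q2-ph,'elbow',ex,ez,'wrist',R,z+L3,'z at lever r=.48:',ez+(z+L3-ez)*(.48-ex)/(R-ex))
q=camera('scene'); print(ray(q,280,210)[0]); 
E
```

```text
[ 0.001  0.238  0.493  0.391 -0.02   0.402] 0.0006039427449930079
0.655 0.058 q2 0.6579883117367399 q3 0.19338621363529818 elbow 0.3022158121649091 0.6279948437288642 wrist 0.655 0.4598099669315672 z at lever r=.48: 0.5432387442249678
0.655 0.035 q2 0.6794852484550541 q3 0.1677625578917603 elbow 0.31052943914177233 0.621425414624583 wrist 0.655 0.43680996693156726 z at lever r=.48: 0.5305994137446275
0.655 0.12 q2 0.6099155339582748 q3 0.27750189259743674 elbow 0.28312616322194023 0.6420292682354403 wrist 0.655 0.5218099669315672 z at lever r=.48: 0.5783839327433482
[0.01678487 0.30555495 0.55008818]
```

The forearm stays around 0.5 m high over the lever, so tub 3 is safe to reach. I'll move above its lid.

{"method": "drive_tool", "body": {
  "increments": [
    [[15,20,0],[0,0,0],0.5],
    [[25,20,0],[0,0,0],0.5],
    [[25,20,-10],[0,0,0],0.5],
    [[25,18,-20],[0,0,0],0.5],
    [[0,0,-20],[0,0,0],0.5],
    [[0,0,0],[0,0,0],0.5],
    [[0,0,0],[0,0,0],0.5],
    [[0,0,0],[0,0,0],0.5]
  ]
}}

```text
clock: 20.62
eef_pos: [0.5563, -0.3405, 0.1844]
tool_rot: [1.0, -0.001, -0.0, -0.0]
ft_force: [0.3, 0.2, -0.6]
grip_width: 0.0422
grasp_force: 0.0
```

```bash
cat >> h.py <<'E'
def lidfit(p,z0=.008):
    for s in silhouettes('lid_1',p):
        b=s['bbox']
        if b[0]>2 and b[2]<557: print('lid',round(s['conf'],2),np.round(b),*[np.round(x,4) for x in fit(p,b,'lid',z0)])
E
python3 - <<'E'
from h import *
st(); p=camera('wrist'); save(p,'w9.png'); lidfit(p)
g=p['image'].astype(float).mean(2)
for z in (.056,.072): print(z,np.round(proj(p,[.558,-.341,z])))
c=proj(p,[.558,-.341,.064]).astype(int); print(c)
cv2.imwrite('pics/c9.png',cv2.resize(np.clip(p['image'].astype(int)*3,0,255).astype(np.uint8)[c[1]-60:c[1]+60,c[0]-60:c[0]+60],(600,600))[...,::-1])
E
```

```text
t20.62 eef [ 556.3 -340.5  184.4] q [ 1.    -0.001 -0.    -0.   ] F [ 0.3  0.2 -0.6] w42.2 gf0 j [-0.549  0.571  0.381  1.381 -0.     2.595]
lid 0.68 [ 79. 172.  96. 194.] [ 0.5693 -0.1631] 43.8429
lid 0.66 [244. 156. 315. 232.] [ 0.5594 -0.338 ] 0.843
0.056 [283. 201.]
0.072 [283. 206.]
[283 202]
```

View pics/c9.png

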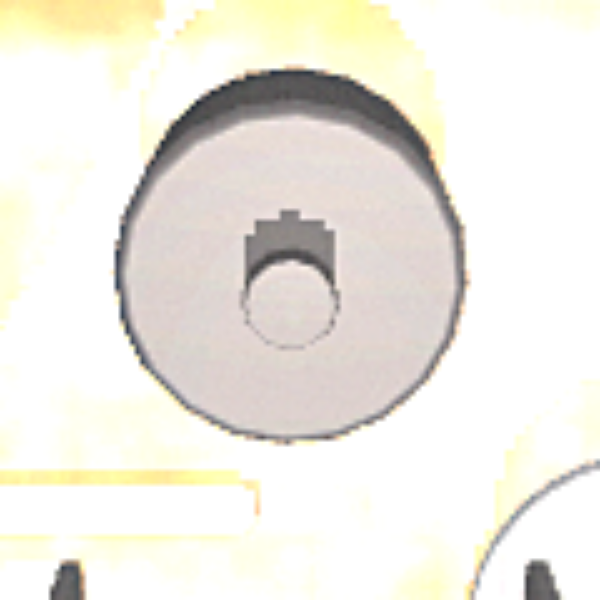

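The knob top is at crop (291,302), which puts the lid at about (560.5, -339.5) mm. I'll grasp the knob.

{"method": "drive_tool", "body": {
  "increments": [
    [[4,1,-30],[0,0,0],0.5],
    [[0,0,-35],[0,0,0],0.5],
    [[0,0,-35],[0,0,0],0.5],
    [[0,0,-18],[0,0,0],0.5],
    [[0,0,-6],[0,0,0],0.5],
    [[0,0,0],[0,0,0],0.5],
    [[0,0,0],[0,0,0],0.5]
  ]
}}

```text
clock: 21.3
eef_pos: [0.5617, -0.3402, 0.0623]
tool_rot: [1.0, -0.001, 0.001, 0.001]
ft_force: [1.1, -0.6, 0.3]
grip_width: 0.0428
grasp_force: 0.0
```

{"method": "drive_tool", "body": {
  "increments": [
    [[0,0,0],[0,0,0],0.3],
    [[0,0,0],[0,0,0],0.1],
    [[0,0,0],[0,0,0],0],
    [[0,0,0],[0,0,0],0],
    [[0,0,0],[0,0,0],0],
    [[0,0,0],[0,0,0],0]
  ]
}}

```text
clock: 21.8
eef_pos: [0.5625, -0.3394, 0.0629]
tool_rot: [1.0, -0.001, 0.002, 0.001]
ft_force: [0.0, 1.6, 5.9]
grip_width: 0.0128
grasp_force: 58.6
```

```bash
python3 -c "
from h import *
st()"
```

```text
t21.80 eef [ 562.5 -339.4   62.9] q [ 1.    -0.001  0.002  0.001] F [0.  1.6 5.9] w12.8 gf59 j [-0.543  0.654  0.199  1.112  0.     2.6  ]
```

{"method": "drive_tool", "body": {
  "increments": [
    [[0,0,15],[0,0,0],0],
    [[0,0,30],[0,0,0],0],
    [[0,0,35],[0,0,0],0],
    [[0,0,15],[0,0,0],0],
    [[0,35,0],[0,0,0],0],
    [[0,35,0],[0,0,0],0],
    [[2,35,0],[0,0,0],0],
    [[0,0,0],[0,0,0],0]
  ]
}}

```text
clock: 22.47
eef_pos: [0.5629, -0.2281, 0.1559]
tool_rot: [1.0, 0.002, -0.0, -0.002]
ft_force: [-0.7, 0.4, -0.1]
grip_width: 0.0125
grasp_force: 58.8
```

{"method": "drive_tool", "body": {
  "increments": [
    [[0,0,-35],[0,0,0],0],
    [[0,0,-35],[0,0,0],0],
    [[0,0,-20],[0,0,0],0],
    [[0,0,-8],[0,0,0],0],
    [[0,0,0],[0,0,0],0],
    [[0,0,0],[0,0,0],0]
  ]
}}

```text
clock: 22.97
eef_pos: [0.5632, -0.2342, 0.0578]
tool_rot: [1.0, -0.001, 0.0, 0.0]
ft_force: [0.6, -0.1, -0.7]
grip_width: 0.0126
grasp_force: 58.8
```

```bash
python3 - <<'E'
from h import *
st(); p=camera('wrist'); save(p,'w10.png'); q=camera('side'); save(q,'s10.png')
for pp,n in ((p,'w'),(q,'s')):
  for k in ('tub_1','cup_e','collet','lid_1'):
    for s in silhouettes(k,pp): print(n,k,round(s['conf'],2),np.round(s['bbox']),np.round(atz(pp,(s['bbox'][0]+s['bbox'][2])/2,(s['bbox'][1]+s['bbox'][3])/2,.03),3))
u,v=proj(q,[.56,-.34,.03]).astype(int); a,b=proj(p,[.56,-.34,.03]).astype(int); print(u,v,a,b)
def crop(im,u,v,r=45):
  u=np.clip(u,r,560-r); v=np.clip(v,r,420-r); return cv2.resize(im[v-r:v+r,u-r:u+r],(400,400))
cv2.imwrite('pics/c10.png',np.hstack([crop(p['image'],a,b,60),crop(q['image'],u,v)])[...,::-1])
E
```

```text
t22.97 eef [ 563.2 -234.2   57.8] q [ 1.    -0.001  0.     0.   ] F [ 0.6 -0.1 -0.7] w12.6 gf59 j [-0.394  0.575  0.043  1.038 -0.     2.749]
w tub_1 0.8 [392. 194. 496. 283.] [ 0.569 -0.327  0.03 ]
w tub_1 0.7 [102. 206. 153. 254.] [ 0.575 -0.146  0.03 ]
w cup_e 0.87 [536. 369. 560. 403.] [ 0.463 -0.412  0.03 ]
w cup_e 0.63 [417. 221. 505. 298.] [ 0.556 -0.339  0.03 ]
w lid_1 0.97 [225. 189. 342. 320.] [ 0.56  -0.235  0.03 ]
w lid_1 0.87 [  0. 212. 150. 341.] [ 0.545 -0.111  0.03 ]
s cup_e 0.92 [318. 247. 340. 278.] [ 0.562 -0.338  0.03 ]
s cup_e 0.86 [277. 259. 304. 290.] [ 0.486 -0.348  0.03 ]
s cup_e 0.83 [245. 254. 272. 280.] [ 0.433 -0.317  0.03 ]
s cup_e 0.81 [276. 275. 307. 298.] [ 0.48  -0.377  0.03 ]
s cup_e 0.74 [270. 279. 312. 313.] [ 0.474 -0.398  0.03 ]
s lid_1 0.96 [276. 178. 306. 209.] [ 0.551 -0.109  0.03 ]
s lid_1 0.9 [297. 213. 328. 251.] [ 0.559 -0.246  0.03 ]
s lid_1 0.8 [271. 146. 296. 181.] [0.564 0.017 0.03 ]
s lid_1 0.23 [275. 277. 306. 299.] [ 0.478 -0.38   0.03 ]
328 263 464 253
```

View pics/c10.png

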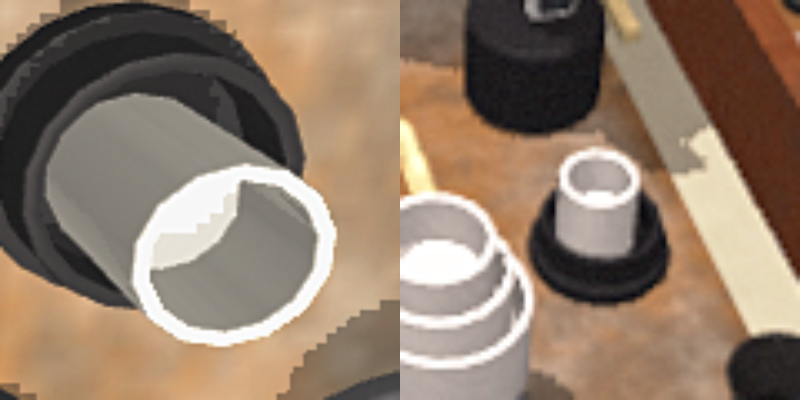

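It's cup D: about 82 px across against 138 px for the 60 mm tub, so roughly 35 mm. I'll set the lid down and look at D from above.

{"method": "drive_tool", "body": {
  "increments": [
    [[0,0,-3],[0,0,0],0],
    [[0,0,-1],[0,0,0],0],
    [[0,0,0],[0,0,0],0],
    [[0,0,0],[0,0,0],0.3],
    [[0,0,0],[0,0,0],0.6],
    [[0,0,0],[0,0,0],0.6],
    [[0,0,30],[0,0,0],0.6],
    [[0,0,40],[0,0,0],0.6]
  ]
}}

```text
clock: 24.13
eef_pos: [0.5594, -0.2326, 0.1191]
tool_rot: [1.0, -0.001, -0.005, -0.002]
ft_force: [1.1, -0.3, 0.8]
grip_width: 0.0513
grasp_force: 0.0
```

{"method": "drive_tool", "body": {
  "increments": [
    [[0,0,38],[0,0,0],0.6],
    [[0,-35,0],[0,0,0],0.6],
    [[0,-35,0],[0,0,0],0.6],
    [[-1,-35,0],[0,0,0],0.6],
    [[0,0,0],[0,0,0],0.6],
    [[0,0,0],[0,0,0],0.6],
    [[0,0,0],[0,0,0],0.6]
  ]
}}

```text
clock: 24.72
eef_pos: [0.5614, -0.3387, 0.1605]
tool_rot: [1.0, -0.001, -0.001, -0.001]
ft_force: [0.7, -0.4, -0.3]
grip_width: 0.0512
grasp_force: 0.0
```

```bash
python3 - <<'E'
from h import *
st(); p=camera('wrist'); save(p,'w11.png')
print('D',rim(p,[.561,-.339],16.5,.046,13.5),'E?',rim(p,[.561,-.339],11,.046,8)); lidfit(p,0)
for s in silhouettes('tub_1',p): print(s['conf'],s['bbox'],fit(p,s['bbox'],'tub'))
E
```

```text
t24.72 eef [ 561.4 -338.7  160.5] q [ 1.    -0.001 -0.001 -0.001] F [ 0.7 -0.4 -0.3] w51.2 gf0 j [-0.543  0.59   0.35   1.332  0.     2.601]
D [98.893  0.557 -0.338] E? [38.56   0.557 -0.332]
lid 0.31 [344. 301. 405. 343.] [ 0.4331 -0.4288] 20.774
0.63 [251.3, 164.1, 314.7, 217.8] (array([ 0.56489744, -0.33878521]), np.float64(4.946822198041389))
0.58 [52.0, 174.0, 88.8, 218.5] (array([ 0.55948527, -0.13699727]), np.float64(19.812902280427366))
```

{"method": "drive_tool", "body": {
  "increments": [
    [[-4,1,-35],[0,0,0],0.6],
    [[0,0,-38],[0,0,0],0.6],
    [[0,0,-35],[0,0,0],0.6],
    [[0,0,-14],[0,0,0],0.6],
    [[0,0,-6],[0,0,0],0.6],
    [[0,0,0],[0,0,0],0.6],
    [[0,0,0],[0,0,0],0.6]
  ]
}}

```text
clock: 25.45
eef_pos: [0.5589, -0.3377, 0.0345]
tool_rot: [1.0, -0.0, 0.001, 0.0]
ft_force: [0.1, -0.5, 0.1]
grip_width: 0.0512
grasp_force: 0.0
```

{"method": "drive_tool", "body": {
  "increments": [
    [[0,0,0],[0,0,0],0.45],
    [[0,0,0],[0,0,0],0.3],
    [[0,0,0],[0,0,0],0.2],
    [[0,0,0],[0,0,0],0.2],
    [[0,0,0],[0,0,0],0.2],
    [[0,0,0],[0,0,0],0.2]
  ]
}}

```text
clock: 25.95
eef_pos: [0.5596, -0.3387, 0.0362]
tool_rot: [1.0, -0.001, 0.002, 0.001]
ft_force: [0.3, 1.5, 7.6]
grip_width: 0.0302
grasp_force: 58.9
```

```bash
python3 -c "
from h import *
st()"
```

```text
t25.95 eef [ 559.6 -338.7   36.2] q [ 1.    -0.001  0.002  0.001] F [0.3 1.5 7.6] w30.2 gf59 j [-5.450e-01  6.730e-01  1.590e-01  1.052e+00  1.000e-03  2.599e+00]
```

{"method": "drive_tool", "body": {
  "increments": [
    [[0,0,20],[0,0,0],0.2],
    [[0,0,35],[0,0,0],0.2],
    [[0,0,40],[0,0,0],0.2],
    [[0,0,40],[0,0,0],0.2],
    [[-10,-10,20],[0,0,0],0.2],
    [[-25,-20,0],[0,0,0],0.2],
    [[-25,-20,0],[0,0,0],0.2],
    [[-25,-20,0],[0,0,0],0.2]
  ]
}}

```text
clock: 26.62
eef_pos: [0.4727, -0.4087, 0.1901]
tool_rot: [1.0, -0.0, 0.001, 0.001]
ft_force: [0.3, -0.2, -0.2]
grip_width: 0.0302
grasp_force: 59.5
```

{"method": "drive_tool", "body": {
  "increments": [
    [[-6,-9,0],[0,0,0],0.2],
    [[0,0,0],[0,0,0],0.2],
    [[0,0,0],[0,0,0],0.2],
    [[0,0,0],[0,0,0],0.2],
    [[0,0,0],[0,0,0],0.2]
  ]
}}

```text
clock: 27.03
eef_pos: [0.468, -0.416, 0.1883]
tool_rot: [1.0, 0.0, 0.0, -0.0]
ft_force: [-0.4, -0.3, -0.6]
grip_width: 0.0304
grasp_force: 59.5
```

```bash
python3 -c "
from h import *
st();camera('side');st()"
```

```text
t27.03 eef [ 468.  -416.   188.3] q [ 1.  0.  0. -0.] F [-0.4 -0.3 -0.6] w30.4 gf60 j [-0.727  0.514  0.295  1.352  0.     2.415]
t27.08 eef [ 468.  -415.9  188.2] q [ 1.  0.  0. -0.] F [ 1.2  0.9 -0.1] w30.4 gf60 j [-0.727  0.514  0.295  1.352  0.     2.414]
```

Target TCP is (467.5, -418). I'll descend past C's rim, then check the force.

{"method": "drive_tool", "body": {
  "increments": [
    [[-0.5,-2,-25],[0,0,0],0.2],
    [[0,0,-15],[0,0,0],0.2],
    [[0,0,0],[0,0,0],0.2],
    [[0,0,0],[0,0,0],0.2],
    [[0,0,-6],[0,0,0],0.2],
    [[0,0,-6],[0,0,0],0.2],
    [[0,0,0],[0,0,0],0.2],
    [[0,0,0],[0,0,0],0.2]
  ]
}}

```text
clock: 27.75
eef_pos: [0.4664, -0.4189, 0.1364]
tool_rot: [1.0, -0.001, -0.0, -0.0]
ft_force: [-0.1, 0.8, -0.4]
grip_width: 0.0303
grasp_force: 59.5
```

```bash
python3 -c "
from h import *
st()"
```

```text
t27.75 eef [ 466.4 -418.9  136.4] q [ 1.    -0.001 -0.    -0.   ] F [-0.1  0.8 -0.4] w30.3 gf60 j [-0.732  0.543  0.206  1.234  0.     2.411]
```

{"method": "drive_tool", "body": {
  "increments": [
    [[0.5,0.5,-5],[0,0,0],0.2],
    [[0,0,-5],[0,0,0],0.2],
    [[0,0,-3],[0,0,0],0.2],
    [[0,0,0],[0,0,0],0.2],
    [[0,0,0],[0,0,0],0.2],
    [[0,0,0],[0,0,0],0.4],
    [[0,0,0],[0,0,0],0.55],
    [[0,0,0],[0,0,0],0.55]
  ]
}}

```text
clock: 28.42
eef_pos: [0.4671, -0.4187, 0.1237]
tool_rot: [1.0, -0.001, 0.0, 0.0]
ft_force: [-0.1, -0.0, 0.9]
grip_width: 0.0466
grasp_force: 0.0
```

{"method": "drive_tool", "body": {
  "increments": [
    [[0,0,30],[0,0,0],0.55],
    [[0,0,40],[0,0,0],0.55],
    [[0,0,40],[0,0,0],0.55],
    [[0,0,20],[0,0,0],0.55],
    [[0,0,0],[0,0,0],0.55],
    [[0,0,0],[0,0,0],0.55],
    [[0,0,0],[0,0,0],0.55]
  ]
}}

```text
clock: 29.0
eef_pos: [0.4666, -0.4183, 0.2526]
tool_rot: [1.0, -0.001, -0.0, -0.0]
ft_force: [-0.2, 0.4, -0.4]
grip_width: 0.0467
grasp_force: 0.0
```

```bash
python3 - <<'E'
from h import *
st(); p=camera('wrist'); save(p,'w12.png')
g=[.467,-.418]
print('D',rim(p,g,16.5,.131,13.5),'C',rim(p,g,22,.115,19),'B',rim(p,g,27.5,.099,24.5),'A',rim(p,g,33,.083,30)); lidfit(p)
q=camera('side'); lidfit(q); save(q,'s12.png'); s=camera('scene'); lidfit(s)
E
```

```text
t29.00 eef [ 466.6 -418.3  252.6] q [ 1.    -0.001 -0.    -0.   ] F [-0.2  0.4 -0.4] w46.7 gf0 j [-0.731  0.499  0.436  1.509 -0.     2.412]
D [77.7604  0.464  -0.419 ] C [82.9155  0.465  -0.418 ] B [74.1477  0.466  -0.418 ] A [66.7925  0.468  -0.417 ]
lid 0.96 [ 71.  61. 152. 128.] [ 0.5593 -0.2367] 1.3604
lid 0.75 [250. 155. 316. 207.] [ 0.4684 -0.4183] 5.203
lid 0.73 [278. 186. 289. 211.] [ 0.529  -0.1226] 9.0346
lid 0.64 [297. 212. 326. 251.] [ 0.5553 -0.2459] 1.9922
lid 0.46 [269. 151. 283. 177.] [0.5456 0.0153] 6.3347
lid 0.89 [146. 252. 192. 299.] [0.5614 0.0115] 1.9227
lid 0.75 [218. 223. 255. 272.] [ 0.5413 -0.1072] 1.7818
lid 0.68 [264. 196. 299. 238.] [ 0.5518 -0.2225] 0.3764
```

D is nested. I'll check whether any tub has moved by image differencing, then re-grip the parked lid.

{"method": "drive_tool", "body": {
  "increments": [
    [[15,30,0],[0,0,0],0.5],
    [[15,30,0],[0,0,0],0.5],
    [[20,30,-10],[0,0,0],0.5],
    [[20,30,-10],[0,0,0],0.5],
    [[20,30,-15],[0,0,0],0.5],
    [[6,34,-15],[0,0,0],0.5],
    [[0,0,0],[0,0,0],0.5],
    [[0,0,0],[0,0,0],0.5]
  ]
}}

```text
clock: 29.97
eef_pos: [0.5625, -0.232, 0.2016]
tool_rot: [1.0, 0.001, -0.002, -0.001]
ft_force: [-0.4, 0.6, 0.6]
grip_width: 0.0426
grasp_force: 0.0
```

```bash
python3 - <<'E'
from h import *
o=st(); p=camera('wrist'); lidfit(p,0)
a=cv2.imread('pics/s10.png').astype(int); b=cv2.imread('pics/s12.png').astype(int); d=np.abs(a-b).max(2)
for n,(u0,v0,u1,v1) in dict(t3=(308,258,346,290),t2=(274,176,308,214),t1=(268,145,298,182)).items(): print(n,(d[v0:v1,u0:u1]>40).sum())
q=camera('side'); m=(np.abs(q['image'][...,::-1].astype(int)-a).max(2)>40); print('t3 now',m[275:290,308:346].sum())
for s in silhouettes('tub_1',p): print(s['conf'],s['bbox'],fit(p,s['bbox'],'tub'))
E
```

```text
t29.97 eef [ 562.5 -232.   201.6] q [ 1.     0.001 -0.002 -0.001] F [-0.4  0.6  0.6] w42.6 gf0 j [-0.391  0.475  0.267  1.367 -0.     2.748]
lid 0.89 [250. 158. 318. 228.] [ 0.5603 -0.2334] 0.6118
lid 0.55 [127. 170. 203. 240.] [ 0.5471 -0.1117] 1.4386
t3 687
t2 412
t1 282
t3 now 11
0.76 [352.1, 158.0, 410.6, 216.6] (array([ 0.5600351, -0.3383767]), np.float64(1.4590380828511513))
0.6 [68.9, 166.4, 85.8, 186.4] (array([ 0.56996238, -0.01335855]), np.float64(25.602607918746756))
0.17 [448.4, 272.7, 521.4, 325.0] (array([ 0.42423139, -0.47496516]), np.float64(7.321707279994314))
```

{"method": "drive_tool", "body": {
  "increments": [
    [[0.5,-1,-38],[0,0,0],0.5],
    [[0,0,-38],[0,0,0],0.5],
    [[0,0,-38],[0,0,0],0.5],
    [[0,0,-20],[0,0,0],0.5],
    [[0,0,-8],[0,0,0],0.5],
    [[0,0,-4],[0,0,0],0.5],
    [[0,0,0],[0,0,0],0.5],
    [[0,0,0],[0,0,0],0.5]
  ]
}}

```text
clock: 30.83
eef_pos: [0.5648, -0.2367, 0.0594]
tool_rot: [1.0, -0.001, 0.002, 0.001]
ft_force: [0.2, -0.3, 0.2]
grip_width: 0.0425
grasp_force: 0.0
```

```bash
python3 -c "
from h import *
st()"
```

```text
t30.83 eef [ 564.8 -236.7   59.4] q [ 1.    -0.001  0.002  0.001] F [ 0.2 -0.3  0.2] w42.5 gf0 j [-0.397  0.576  0.048  1.039  0.     2.747]
```

Correct by (-1.5, +2.5, -5), close, lift, and move over tub 3.

{"method": "drive_tool", "body": {
  "increments": [
    [[-1.5,2.5,-5],[0,0,0],0.5],
    [[0,0,0],[0,0,0],0.4],
    [[0,0,0],[0,0,0],0.2],
    [[0,0,0],[0,0,0],0],
    [[0,0,0],[0,0,0],0],
    [[0,0,0],[0,0,0],0],
    [[0,0,0],[0,0,0],0],
    [[0,0,0],[0,0,0],0]
  ]
}}

```text
clock: 31.5
eef_pos: [0.5624, -0.233, 0.0533]
tool_rot: [1.0, -0.001, 0.001, 0.0]
ft_force: [-1.1, 1.2, 6.0]
grip_width: 0.0131
grasp_force: 58.7
```

{"method": "drive_tool", "body": {
  "increments": [
    [[0,0,20],[0,0,0],0],
    [[0,0,35],[0,0,0],0],
    [[0,-30,10],[0,0,0],0],
    [[0,-38,0],[0,0,0],0],
    [[-1,-37,0],[0,0,0],0],
    [[0,0,0],[0,0,0],0],
    [[0,0,0],[0,0,0],0],
    [[0,0,0],[0,0,0],0]
  ]
}}

```text
clock: 32.17
eef_pos: [0.5602, -0.3377, 0.1163]
tool_rot: [1.0, -0.001, -0.001, -0.001]
ft_force: [0.5, 0.6, -1.4]
grip_width: 0.0128
grasp_force: 58.7
```

```bash
python3 -c "
from h import *
st(); camera('side'); st()"
```

```text
t32.17 eef [ 560.2 -337.7  116.3] q [ 1.    -0.001 -0.001 -0.001] F [ 0.5  0.6 -1.4] w12.8 gf59 j [-0.543  0.612  0.271  1.232  0.     2.601]
t32.22 eef [ 560.5 -337.   116.5] q [ 1.    -0.001 -0.001 -0.001] F [-0.1  0.5 -0. ] w12.5 gf59 j [-0.542  0.612  0.271  1.232  0.     2.601]
```

{"method": "drive_tool", "body": {
  "increments": [
    [[1.5,-2,-25],[0,0,0],0],
    [[0,0,-6],[0,0,0],0],
    [[0,0,0],[0,0,0],0],
    [[0,0,-8],[0,0,0],0],
    [[0,0,-6],[0,0,0],0],
    [[0,0,-5],[0,0,0],0],
    [[0,0,0],[0,0,0],0],
    [[0,0,0],[0,0,0],0]
  ]
}}

```text
clock: 32.88
eef_pos: [0.567, -0.3415, 0.0729]
tool_rot: [1.0, -0.0, 0.006, 0.003]
ft_force: [2.3, 1.1, 12.7]
grip_width: 0.0125
grasp_force: 60.4
```

```bash
python3 -c "
from h import *
st()"
```

```text
t32.88 eef [ 567.  -341.5   72.9] q [ 1.    -0.     0.006  0.003] F [ 2.3  1.1 12.7] w12.5 gf60 j [-5.430e-01  6.480e-01  2.180e-01  1.128e+00  1.000e-03  2.600e+00]
```

{"method": "drive_tool", "body": {
  "increments": [
    [[0,0,18],[0,0,0],0],
    [[0,0,0],[0,0,0],0],
    [[0,0,0],[0,0,0],0],
    [[0,0,0],[0,0,0],0]
  ]
}}

```text
clock: 33.22
eef_pos: [0.5622, -0.3397, 0.0848]
tool_rot: [1.0, -0.001, -0.0, -0.0]
ft_force: [-1.0, 0.2, -0.1]
grip_width: 0.0129
grasp_force: 59.0
```

```bash
python3 - <<'E'
from h import *
st(); q=camera('side'); st(); lidfit(q,.03); p=camera('wrist')
for s in silhouettes('tub_1',q)+silhouettes('tub_1',p): print(s['conf'],s['bbox'])
a=cv2.imread('pics/s10.png').astype(int); m=(np.abs(q['image'][...,::-1].astype(int)-a).max(2)>40); print('t3 now',m[280:290,308:346].sum())
u,v=proj(q,[.56,-.34,.03]).astype(int)
lo=lambda im:np.clip(im.astype(int)*2,0,255).astype(np.uint8)
cv2.imwrite('pics/c13.png',np.hstack([cv2.resize(lo(q['image'])[v-45:v+45,u-45:u+45],(400,400)),cv2.resize(lo(p['image'])[130:330,180:380],(400,400))])[...,::-1])
E
```

```text
t33.22 eef [ 562.2 -339.7   84.8] q [ 1.    -0.001 -0.    -0.   ] F [-1.   0.2 -0.1] w12.9 gf59 j [-0.544  0.639  0.234  1.166 -0.     2.6  ]
t33.27 eef [ 561.8 -339.5   84.2] q [ 1.    -0.001 -0.001 -0.   ] F [-0.1 -0.3 -0.8] w12.7 gf59 j [-0.544  0.64   0.233  1.166  0.     2.6  ]
lid 0.93 [269. 146. 296. 178.] [ 0.5541 -0.013 ] 0.1836
lid 0.83 [313. 234. 348. 278.] [ 0.561  -0.3433] 0.9692
lid 0.71 [275. 179. 307. 213.] [ 0.5396 -0.1491] 0.8668
0.62 [310.8, 268.1, 344.2, 290.3]
0.6 [269.5, 148.3, 296.9, 177.8]
0.83 [1.7, 201.5, 27.5, 256.4]
0.75 [253.9, 183.8, 301.9, 195.2]
t3 now 43
```

View pics/c13.png

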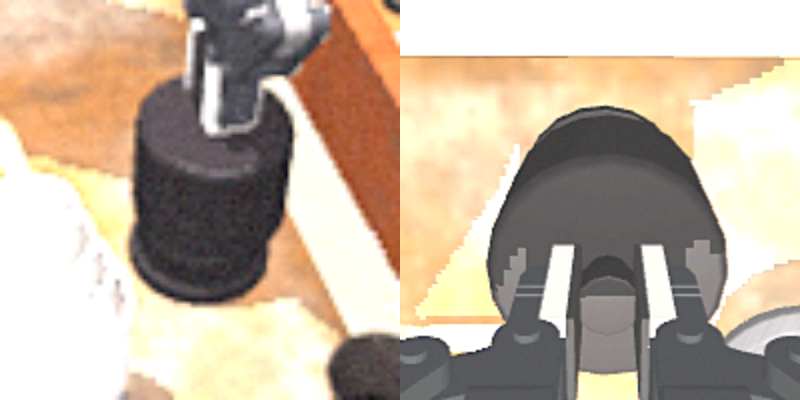

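In the side view the lid sits about 5 mm to the +x side of the tub's disc (centre 212 against 199 in the crop). I'll shift it and re-measure.

{"method": "drive_tool", "body": {
  "increments": [
    [[-4.5,-0.5,0],[0,0,0],0],
    [[0,0,0],[0,0,0],0],
    [[0,0,0],[0,0,0],0]
  ]
}}

```text
clock: 33.72
eef_pos: [0.5575, -0.3405, 0.0851]
tool_rot: [1.0, -0.001, -0.0, -0.0]
ft_force: [-0.1, 0.4, -0.5]
grip_width: 0.0131
grasp_force: 59.0
```

```bash
python3 - <<'E'
from h import *
st()
for n in ('side','scene'):
    for i in range(2):
        q=camera(n); lidfit(q,.031)
        for s in silhouettes('tub_1',q):
            r=least_squares(lambda v:(model_bbox(q,PR['tub'],v[0],v[1],0)-np.array(s['bbox']))[[0,2,3]],[.56,-.34]); print(n,'tub',round(s['conf'],2),np.round(s['bbox']),np.round(r.x,4),np.round(r.fun,1))
q=dict(q); b=np.array([309.7,242.9,344.9,288.0]); q=camera('side'); print('seated side ref',fit(q,b,'lid',.008))
E
```

```text
t33.72 eef [ 557.5 -340.5   85.1] q [ 1.    -0.001 -0.    -0.   ] F [-0.1  0.4 -0.5] w13.1 gf59 j [-0.548  0.632  0.222  1.161  0.     2.595]
lid 0.91 [309. 233. 346. 278.] [ 0.5555 -0.3409] 0.7391
lid 0.75 [269. 146. 296. 180.] [ 0.5523 -0.0204] 0.3875
lid 0.64 [278. 176. 308. 210.] [ 0.5454 -0.1422] 0.8257
side tub 0.85 [311. 271. 342. 290.] [ 0.5564 -0.3472] [-0.6  0.6 -0. ]
side tub 0.61 [283. 209. 293. 214.] [ 0.5425 -0.1107] [-8.   8.  -0.6]
lid 0.89 [308. 236. 345. 277.] [ 0.5537 -0.3431] 1.4187
lid 0.87 [276. 178. 305. 211.] [ 0.5397 -0.144 ] 1.6004
lid 0.66 [272. 149. 294. 179.] [ 0.553  -0.0229] 3.1282
lid 0.24 [272. 277. 311. 313.] [ 0.4689 -0.4152] 7.0395
side tub 0.74 [312. 273. 342. 288.] [ 0.5589 -0.3413] [-0.9  0.9 -0.1]
lid 0.87 [219. 222. 255. 268.] [ 0.5227 -0.0938] 2.9887
lid 0.85 [149. 249. 193. 299.] [0.5381 0.0203] 1.8619
lid 0.73 [305. 165. 342. 200.] [ 0.5538 -0.3363] 2.1594
scene tub 0.81 [304. 196. 337. 213.] [ 0.5612 -0.3398] [ 1.  -1.   0.1]
scene tub 0.66 [225. 262. 251. 270.] [ 0.5497 -0.1152] [-4.5  4.5 -0.4]
scene tub 0.66 [366. 197. 371. 211.] [ 0.5023 -0.4179] [-12.4  12.3  -1.1]
scene tub 0.58 [155. 304. 175. 305.] [0.5674 0.0191] [-9.8 10.  -0.9]
lid 0.86 [219. 221. 257. 268.] [ 0.5228 -0.0961] 2.0105
lid 0.81 [307. 165. 344. 201.] [ 0.5505 -0.338 ] 1.7616
lid 0.69 [148. 254. 191. 299.] [0.5351 0.024 ] 4.6111
scene tub 0.66 [306. 196. 339. 216.] [ 0.5522 -0.3357] [ 1.1 -1.1  0.1]
scene tub 0.54 [221. 264. 251. 271.] [ 0.549  -0.1105] [-3.1  3.1 -0.3]
scene tub 0.4 [155. 296. 188. 306.] [0.5581 0.014 ] [-3.2  3.3 -0.3]
seated side ref (array([ 0.55613694, -0.34434036]), np.float64(0.8570403439111374))
```

```bash
python3 - <<'E'
from h import *
def mids(im,rows):
    g=im.max(2).astype(int); o=[]
    for v in rows:
        x=np.where(g[v,295:360]<62)[0]+295
        if len(x): o.append((v,x[0],x[-1],(x[0]+x[-1])/2))
    return o
q=camera('side'); now=q['image']; ref=cv2.imread('pics/side0.png')[...,::-1]; op=cv2.imread('pics/s12.png')[...,::-1]
print('ref lid',mids(ref,range(262,289,3))); print('open tub',mids(op,range(266,291,2))); print('now',mids(now,range(250,291,2)))
print(now[284,300:352].max(1)); print('px/mm',proj(q,[.57,-.34,.01])-proj(q,[.56,-.34,.01]),'z 8->31',proj(q,[.56,-.34,.055])-proj(q,[.56,-.34,.032]))
E
```

```text
ref lid [(262, np.int64(313), np.int64(346), np.float64(329.5)), (265, np.int64(312), np.int64(345), np.float64(328.5)), (268, np.int64(312), np.int64(345), np.float64(328.5)), (271, np.int64(312), np.int64(345), np.float64(328.5)), (274, np.int64(312), np.int64(344), np.float64(328.0)), (277, np.int64(313), np.int64(343), np.float64(328.0)), (280, np.int64(315), np.int64(341), np.float64(328.0)), (283, np.int64(318), np.int64(338), np.float64(328.0)), (286, np.int64(326), np.int64(331), np.float64(328.5))]
open tub [(266, np.int64(314), np.int64(340), np.float64(327.0)), (268, np.int64(313), np.int64(341), np.float64(327.0)), (270, np.int64(313), np.int64(342), np.float64(327.5)), (272, np.int64(312), np.int64(342), np.float64(327.0)), (274, np.int64(312), np.int64(342), np.float64(327.0)), (276, np.int64(312), np.int64(342), np.float64(327.0)), (278, np.int64(313), np.int64(342), np.float64(327.5)), (280, np.int64(315), np.int64(341), np.float64(328.0)), (282, np.int64(317), np.int64(339), np.float64(328.0)), (284, np.int64(320), np.int64(337), np.float64(328.5)), (286, np.int64(32
[... 685 characters left out ...]
nt64(342), np.float64(327.5)), (274, np.int64(312), np.int64(342), np.float64(327.0)), (276, np.int64(313), np.int64(342), np.float64(327.5)), (278, np.int64(314), np.int64(342), np.float64(328.0)), (280, np.int64(315), np.int64(341), np.float64(328.0)), (282, np.int64(317), np.int64(339), np.float64(328.0)), (284, np.int64(320), np.int64(337), np.float64(328.5)), (286, np.int64(326), np.int64(331), np.float64(328.5))]
[162 157 144 122 255 255 255 166 125 114 116 255 255 195 175 180 192 170
 152 105  32  20  21  25  25  31  33  33  29  32  31  31  29  21  26  25
  35  48  96 131 126 120 120 122 123 118 108 110 122 119 121 120]
px/mm [ 5.04977111 -0.93547914] z 8->31 [ 0.7899051  -8.99291953]
```

The lid's mid-column (328.0) now matches the tub's expected 328.1. I'll lower it again.

{"method": "drive_tool", "body": {
  "increments": [
    [[0,0.5,-8],[0,0,0],0],
    [[0,0,-5],[0,0,0],0],
    [[0,0,-4],[0,0,0],0],
    [[0,0,-4],[0,0,0],0],
    [[0,0,0],[0,0,0],0],
    [[0,0,0],[0,0,0],0]
  ]
}}

```text
clock: 34.92
eef_pos: [0.5577, -0.3395, 0.0633]
tool_rot: [1.0, -0.001, -0.0, -0.001]
ft_force: [0.5, 0.0, -1.1]
grip_width: 0.0129
grasp_force: 59.2
```

```bash
python3 -c "
from h import *
st()"
```

```text
t34.92 eef [ 557.7 -339.5   63.3] q [ 1.    -0.001 -0.    -0.001] F [ 0.5  0.  -1.1] w12.9 gf59 j [-0.547  0.65   0.194  1.116  0.     2.596]
```

It went in freely. Seat, release, and move on to tub 2.

{"method": "drive_tool", "body": {
  "increments": [
    [[0,0,-2],[0,0,0],0],
    [[0,0,0],[0,0,0],0],
    [[0,0,0],[0,0,0],0.3],
    [[0,0,0],[0,0,0],0.5],
    [[0,0,0],[0,0,0],0.5],
    [[0,0,35],[0,0,0],0.5],
    [[0,0,40],[0,0,0],0.5],
    [[0,0,40],[0,0,0],0.5]
  ]
}}

```text
clock: 35.58
eef_pos: [0.5567, -0.3395, 0.1773]
tool_rot: [1.0, -0.001, -0.002, -0.001]
ft_force: [1.3, -1.4, -0.7]
grip_width: 0.0425
grasp_force: 0.0
```

{"method": "drive_tool", "body": {
  "increments": [
    [[0,38,10],[0,0,0],0.5],
    [[0,38,0],[0,0,0],0.5],
    [[0,38,0],[0,0,0],0.5],
    [[-3,38,0],[0,0,0],0.5],
    [[-3,38,0],[0,0,0],0.5],
    [[-3,34,0],[0,0,0],0.5],
    [[0,0,0],[0,0,0],0.5],
    [[0,0,0],[0,0,0],0.5]
  ]
}}

```text
clock: 36.25
eef_pos: [0.5487, -0.1142, 0.1878]
tool_rot: [1.0, 0.001, 0.0, 0.0]
ft_force: [0.2, 0.0, 0.8]
grip_width: 0.0428
grasp_force: 0.0
```

```bash
cat >> h.py <<'E'
def knob(p,g,z=.072,r=8):
    """knob-top circle by Hough in stretched crop -> world xy at z"""
    c=proj(p,[g[0],g[1],z]); k=8; R=26; u0,v0=int(c[0])-R,int(c[1])-R
    im=p['image'][v0:v0+2*R,u0:u0+2*R].astype(float).mean(2); im=np.clip(im*4,0,255).astype(np.uint8)
    im=cv2.GaussianBlur(cv2.resize(im,None,fx=k,fy=k,interpolation=cv2.INTER_CUBIC),(9,9),2)
    s=k*r/1e3*p['K'][0,0]/(p['view']@np.array([g[0],g[1],z,1]))[2]
    h=cv2.HoughCircles(im,cv2.HOUGH_GRADIENT,1,20,param1=40,param2=8,minRadius=int(s*.88),maxRadius=int(s*1.12))
    return [] if h is None else [np.round(np.r_[atz(p,u0+(x+.5)/k-.5,v0+(y+.5)/k-.5,z)[:2],rr/s],4) for x,y,rr in h[0][:4]]
E
python3 - <<'E'
from h import *
st(); p=camera('wrist'); save(p,'w14.png'); lidfit(p); q=camera('side'); save(q,'s14.png'); lidfit(q)
print(knob(p,[.549,-.114]))
g=q['image'].max(2).astype(int)
for v in range(262,290,4):
  x=np.where(g[v,295:360]<62)[0]+295; print(v,x[0],x[-1],end='; ')
E
```

```text
t36.25 eef [ 548.7 -114.2  187.8] q [1.    0.001 0.    0.   ] F [0.2 0.  0.8] w42.8 gf0 j [-0.205  0.381  0.087  1.276 -0.     2.935]
lid 0.88 [246. 160. 316. 234.] [ 0.5483 -0.1129] 1.4406
lid 0.88 [468. 151. 557. 225.] [ 0.5576 -0.3298] 7.9636
lid 0.84 [100. 147. 187. 224.] [0.5596 0.0153] 0.6532
lid 0.97 [279. 181. 305. 211.] [ 0.5487 -0.1201] 2.2048
lid 0.9 [269. 146. 296. 178.] [0.5624 0.0212] 0.6262
lid 0.81 [310. 245. 345. 287.] [ 0.5553 -0.3458] 1.0598
[array([ 0.5508, -0.1138,  1.0054]), array([ 0.5481, -0.1141,  1.0569]), array([ 0.5374, -0.1247,  1.0859]), array([ 0.5397, -0.1283,  1.0239])]
262 312 345; 266 312 344; 270 311 344; 274 312 343; 278 313 342; 282 316 340; 286 324 333;
```

Lid 3 is seated: the lower edge is at row 287, centred. Next I'll grasp lid 2.

{"method": "drive_tool", "body": {
  "increments": [
    [[1.5,0,-35],[0,0,0],0.5],
    [[0,0,-35],[0,0,0],0.5],
    [[0,0,-35],[0,0,0],0.5],
    [[0,0,-18],[0,0,0],0.5],
    [[0,0,-6],[0,0,0],0.5],
    [[0,0,0],[0,0,0],0.3],
    [[0,0,0],[0,0,0],0.1],
    [[0,0,0],[0,0,0],0]
  ]
}}

```text
clock: 37.12
eef_pos: [0.5517, -0.1169, 0.0596]
tool_rot: [1.0, -0.001, 0.001, 0.0]
ft_force: [-0.1, -1.2, -0.2]
grip_width: 0.0133
grasp_force: 58.3
```

{"method": "drive_tool", "body": {
  "increments": [
    [[0,0,0],[0,0,0],0],
    [[0,0,0],[0,0,0],0],
    [[0,0,0],[0,0,0],0],
    [[0,0,0],[0,0,0],0]
  ]
}}

```text
clock: 37.45
eef_pos: [0.5507, -0.1161, 0.0589]
tool_rot: [1.0, -0.001, 0.0, 0.0]
ft_force: [-0.3, -0.2, 1.0]
grip_width: 0.0133
grasp_force: 58.5
```

{"method": "drive_tool", "body": {
  "increments": [
    [[0,0,15],[0,0,0],0],
    [[0,0,30],[0,0,0],0],
    [[0,0,35],[0,0,0],0],
    [[0,0,10],[0,0,0],0],
    [[0,-36,0],[0,0,0],0],
    [[0,-36,0],[0,0,0],0],
    [[0,-36,0],[0,0,0],0],
    [[0,0,0],[0,0,0],0]
  ]
}}

```text
clock: 38.12
eef_pos: [0.5503, -0.23, 0.1484]
tool_rot: [1.0, -0.004, 0.001, 0.002]
ft_force: [0.3, 0.3, -0.6]
grip_width: 0.0131
grasp_force: 58.7
```

```bash
python3 - <<'E'
from h import *
st(); p=camera('wrist'); q=camera('scene'); 
for pp,n in ((p,'w'),(q,'sc')):
  for k in ('cup_e','collet'):
    for s in silhouettes(k,pp):
      b=s['bbox']; print(n,k,round(s['conf'],2),np.round(b),np.round(atz(pp,(b[0]+b[2])/2,(b[1]+b[3])/2,.03),3))
a,b=proj(p,[.55,-.114,.03]).astype(int); u,v=proj(q,[.55,-.114,.03]).astype(int); print(a,b,u,v)
def crop(im,u,v,r=45):
  u=np.clip(u,r,560-r); v=np.clip(v,r,420-r); return cv2.resize(im[v-r:v+r,u-r:u+r],(400,400))
cv2.imwrite('pics/c15.png',np.hstack([crop(p['image'],a,b,60),crop(q['image'],u,v)])[...,::-1])
E
```

```text
t38.12 eef [ 550.3 -230.   148.4] q [ 1.    -0.004  0.001  0.002] F [ 0.3  0.3 -0.6] w13.1 gf59 j [-0.394  0.473  0.124  1.219 -0.003  2.755]
w cup_e 0.95 [505. 308. 560. 382.] [ 0.406 -0.475  0.03 ]
w cup_e 0.77 [459. 265. 560. 357.] [ 0.444 -0.445  0.03 ]
w cup_e 0.77 [485. 290. 560. 372.] [ 0.422 -0.462  0.03 ]
w cup_e 0.71 [342. 289. 371. 307.] [ 0.46  -0.299  0.03 ]
w cup_e 0.67 [530. 336. 560. 390.] [ 0.384 -0.493  0.03 ]
w collet 0.78 [133. 199. 164. 227.] [ 0.545 -0.116  0.03 ]
w collet 0.63 [509. 311. 559. 380.] [ 0.405 -0.477  0.03 ]
sc collet 0.5 [232. 241. 245. 258.] [ 0.536 -0.107  0.03 ]
146 207 236 244
```

View pics/c15.png

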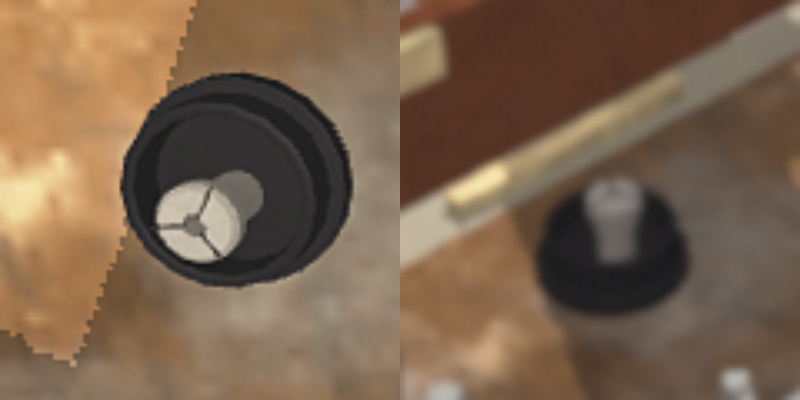

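Tub 2 holds the collet (slotted face at crop (195,222)). I'll put the lid straight back on by retracing the move.

{"method": "drive_tool", "body": {
  "increments": [
    [[0,36,0],[0,0,0],0],
    [[0,36,0],[0,0,0],0],
    [[0,36,0],[0,0,0],0],
    [[0,0,-30],[0,0,0],0],
    [[0,0,-15],[0,0,0],0],
    [[0,0,0],[0,0,0],0],
    [[0,0,0],[0,0,0],0],
    [[0,0,0],[0,0,0],0]
  ]
}}

```text
clock: 39.08
eef_pos: [0.5511, -0.1157, 0.1044]
tool_rot: [1.0, -0.0, 0.001, 0.0]
ft_force: [0.1, -0.7, 0.4]
grip_width: 0.0136
grasp_force: 58.7
```

```bash
python3 -c "
from h import *
st(); q=camera('side'); st(); save(q,'s16.png')
ref=cv2.imread('pics/s14.png')[...,::-1]
for n,im in (('ref',ref),('now',q['image'])):
  g=im.max(2).astype(int)
  for v in range(180,216,4):
    x=np.where(g[v,262:322]<62)[0]+262
    if len(x): print(n,v,x[0],x[-1],end='; ')
print(proj(q,[.55,-.115,.07])-proj(q,[.55,-.115,.02]))
"
```

```text
t39.08 eef [ 551.1 -115.7  104.4] q [ 1.    -0.     0.001  0.   ] F [ 0.1 -0.7  0.4] w13.6 gf59 j [-0.207  0.447 -0.041  1.082  0.     2.936]
t39.13 eef [ 551.4 -116.1  104.7] q [ 1.    -0.001  0.001  0.   ] F [ 0.5  0.7 -0.9] w13.4 gf59 j [-0.208  0.446 -0.041  1.081  0.     2.936]
ref 180 280 299; ref 184 279 304; ref 188 278 305; ref 192 278 305; ref 196 278 305; ref 200 278 305; ref 204 279 305; ref 208 281 303; ref 212 286 298; now 180 278 306; now 184 278 305; now 188 279 305; now 192 283 301; now 196 282 302; now 200 280 303; now 204 279 304; now 208 280 303; now 212 286 298; [  0.25898117 -18.34342691]
```

{"method": "drive_tool", "body": {
  "increments": [
    [[-0.5,0,-20],[0,0,0],0],
    [[0,0,-6],[0,0,0],0],
    [[0,0,-6],[0,0,0],0],
    [[0,0,-6],[0,0,0],0],
    [[0,0,-5],[0,0,0],0],
    [[0,0,0],[0,0,0],0],
    [[0,0,0],[0,0,0],0]
  ]
}}

```text
clock: 39.72
eef_pos: [0.5498, -0.116, 0.0603]
tool_rot: [1.0, -0.001, -0.0, -0.0]
ft_force: [0.5, 0.4, -0.3]
grip_width: 0.0131
grasp_force: 58.7
```

```bash
python3 -c "
from h import *
st()"
```

```text
t39.72 eef [ 549.8 -116.    60.3] q [ 1.    -0.001 -0.    -0.   ] F [ 0.5  0.4 -0.3] w13.1 gf59 j [-0.208  0.49  -0.099  0.982  0.     2.935]
```

{"method": "drive_tool", "body": {
  "increments": [
    [[0,0,-2],[0,0,0],0],
    [[0,0,0],[0,0,0],0],
    [[0,0,0],[0,0,0],0.3],
    [[0,0,0],[0,0,0],0.5],
    [[0,0,0],[0,0,0],0.5],
    [[0,0,35],[0,0,0],0.5],
    [[0,0,40],[0,0,0],0.5],
    [[0,0,40],[0,0,0],0.5]
  ]
}}

```text
clock: 40.38
eef_pos: [0.5488, -0.1157, 0.1737]
tool_rot: [1.0, -0.001, -0.002, -0.0]
ft_force: [0.7, 1.1, -0.1]
grip_width: 0.0426
grasp_force: 0.0
```

{"method": "drive_tool", "body": {
  "increments": [
    [[3,30,10],[0,0,5],0.5],
    [[3,35,0],[0,0,5],0.5],
    [[3,35,0],[0,0,0],0.5],
    [[1,33,0],[0,0,0],0.5],
    [[0,0,0],[0,0,0],0.5],
    [[0,0,0],[0,0,0],0.5],
    [[0,0,0],[0,0,0],0.5]
  ]
}}

```text
clock: 40.97
eef_pos: [0.5598, 0.017, 0.1833]
tool_rot: [0.996, 0.087, -0.0, 0.0]
ft_force: [-0.0, 0.6, 0.1]
grip_width: 0.0424
grasp_force: 0.0
```

```bash
python3 - <<'E'
from h import *
st(); p=camera('wrist'); save(p,'w17.png'); lidfit(p); q=camera('side'); save(q,'s17.png'); lidfit(q)
for s in silhouettes('lid_1',p)[:1]:
  f=fit(p,s['bbox'],'lid',.008)[0]; print(f,knob(p,f))
g=q['image'].max(2).astype(int)
for v in range(180,216,4):
    x=np.where(g[v,262:322]<62)[0]+262; print(v,x[0],x[-1],end='; ')
E
```

```text
t40.97 eef [559.8  17.  183.3] q [ 0.996  0.087 -0.     0.   ] F [-0.   0.6  0.1] w42.4 gf0 j [ 0.031  0.383  0.078  1.266 -0.     2.999]
lid 0.71 [246. 157. 319. 237.] [0.5604 0.017 ] 1.0653
lid 0.64 [373. 195. 453. 267.] [ 0.5482 -0.1114] 3.1193
lid 0.91 [268. 147. 298. 182.] [0.5616 0.0077] 1.9074
lid 0.72 [274. 178. 306. 210.] [ 0.5465 -0.1126] 1.6857
lid 0.67 [310. 240. 344. 286.] [ 0.5579 -0.3376] 1.2385
[0.56039429 0.01698829] [array([0.5631, 0.0156, 0.9276]), array([0.5604, 0.0149, 0.9925]), array([0.5503, 0.0032, 1.0794]), array([0.5481, 0.0261, 0.9004])]
180 281 299; 184 279 304; 188 278 305; 192 278 305; 196 278 305; 200 278 305; 204 279 304; 208 280 303; 212 286 298;
```

Lid 2 is seated. Now lid 1: grasp, lift and park it at about (490, -50).

{"method": "drive_tool", "body": {
  "increments": [
    [[1,-1,-35],[0,0,0],0.5],
    [[0,0,-35],[0,0,0],0.5],
    [[0,0,-30],[0,0,0],0.5],
    [[0,0,-18],[0,0,0],0.5],
    [[0,0,-6],[0,0,0],0.5],
    [[0,0,0],[0,0,0],0.3],
    [[0,0,0],[0,0,0],0.1],
    [[0,0,0],[0,0,0],0]
  ]
}}

```text
clock: 41.88
eef_pos: [0.5625, 0.0158, 0.0611]
tool_rot: [0.996, 0.086, 0.002, 0.0]
ft_force: [0.1, 0.4, -1.1]
grip_width: 0.0131
grasp_force: 58.5
```

{"method": "drive_tool", "body": {
  "increments": [
    [[0,0,0],[0,0,0],0],
    [[0,0,0],[0,0,0],0],
    [[0,0,0],[0,0,0],0],
    [[0,0,0],[0,0,0],0]
  ]
}}

```text
clock: 42.22
eef_pos: [0.5619, 0.0162, 0.0606]
tool_rot: [0.996, 0.086, 0.001, 0.0]
ft_force: [0.1, 1.1, 3.9]
grip_width: 0.0127
grasp_force: 58.9
```

{"method": "drive_tool", "body": {
  "increments": [
    [[0,0,15],[0,0,0],0],
    [[0,0,30],[0,0,0],0],
    [[0,0,35],[0,0,0],0],
    [[0,0,10],[0,0,0],0],
    [[-24,-22,0],[0,0,0],0],
    [[-24,-22,0],[0,0,0],0],
    [[-23,-22,0],[0,0,0],0],
    [[0,0,0],[0,0,0],0]
  ]
}}

```text
clock: 42.88
eef_pos: [0.4849, -0.0525, 0.1488]
tool_rot: [0.996, 0.085, -0.003, 0.0]
ft_force: [-1.6, -0.9, -1.5]
grip_width: 0.0129
grasp_force: 58.7
```

{"method": "drive_tool", "body": {
  "increments": [
    [[0,0,-35],[0,0,0],0],
    [[0,0,-35],[0,0,0],0],
    [[0,0,-18],[0,0,0],0],
    [[0,0,-6],[0,0,0],0],
    [[0,0,0],[0,0,0],0],
    [[0,0,0],[0,0,0],0]
  ]
}}

```text
clock: 43.38
eef_pos: [0.4903, -0.0498, 0.0556]
tool_rot: [0.996, 0.086, 0.0, -0.0]
ft_force: [0.2, -0.3, 0.0]
grip_width: 0.0129
grasp_force: 58.8
```

```bash
python3 - <<'E'
from h import *
st(); p=camera('wrist'); q=camera('scene'); 
for pp,n in ((p,'w'),(q,'sc')):
  for k in ('cup_e','collet','tub_1'):
    for s in silhouettes(k,pp):
      b=s['bbox']; print(n,k,round(s['conf'],2),np.round(b),np.round(atz(pp,(b[0]+b[2])/2,(b[1]+b[3])/2,.03),3))
E
```

```text
t43.38 eef [490.3 -49.8  55.6] q [ 0.996  0.086  0.    -0.   ] F [ 0.2 -0.3  0. ] w12.9 gf59 j [-0.101  0.379 -0.297  0.895  0.     2.867]
w cup_e 0.56 [137.  74. 205. 127.] [0.561 0.018 0.03 ]
w tub_1 0.91 [135.  50. 246. 156.] [0.561 0.009 0.03 ]
sc cup_e 0.87 [159. 266. 175. 293.] [0.557 0.019 0.03 ]
sc tub_1 0.82 [148. 272. 191. 308.] [0.535 0.029 0.03 ]
sc tub_1 0.5 [309. 209. 331. 216.] [ 0.514 -0.284  0.03 ]
```

Cup E is in tub 1. I'll set the lid down and look at E from above.

{"method": "drive_tool", "body": {
  "increments": [
    [[0,0,-3],[0,0,0],0],
    [[0,0,-1],[0,0,0],0],
    [[0,0,0],[0,0,0],0],
    [[0,0,0],[0,0,0],0.3],
    [[0,0,0],[0,0,0],0.5],
    [[0,0,0],[0,0,0],0.5],
    [[0,0,30],[0,0,0],0.5],
    [[0,0,40],[0,0,0],0.5]
  ]
}}

```text
clock: 44.45
eef_pos: [0.4863, -0.0496, 0.1183]
tool_rot: [0.996, 0.086, -0.005, -0.001]
ft_force: [1.5, -0.5, -0.4]
grip_width: 0.0423
grasp_force: 0.0
```

{"method": "drive_tool", "body": {
  "increments": [
    [[0,0,40],[0,0,0],0.5],
    [[24,22,0],[0,0,0],0.5],
    [[24,22,0],[0,0,0],0.5],
    [[23,22,0],[0,0,0],0.5],
    [[0,0,0],[0,0,0],0.5],
    [[0,0,0],[0,0,0],0.5],
    [[0,0,0],[0,0,0],0.5]
  ]
}}

```text
clock: 45.03
eef_pos: [0.5601, 0.016, 0.1605]
tool_rot: [0.996, 0.087, -0.001, 0.0]
ft_force: [-1.5, 0.1, 0.3]
grip_width: 0.0429
grasp_force: 0.0
```

```bash
python3 - <<'E'
from h import *
st(); p=camera('wrist'); save(p,'w18.png')
print('E',rim(p,[.561,.017],11,.046,8),rim(p,[.561,.017],16.5,.046,13.5)); lidfit(p,0)
for s in silhouettes('tub_1',p): print(s['conf'],s['bbox'],fit(p,s['bbox'],'tub'))
q=camera('side'); save(q,'s18.png')
E
```

```text
t45.03 eef [560.1  16.  160.5] q [ 0.996  0.087 -0.001  0.   ] F [-1.5  0.1  0.3] w42.9 gf0 j [ 0.029  0.399  0.041  1.215 -0.     2.997]
E [9.78938e+01 5.61000e-01 1.80000e-02] [15.9981  0.56    0.025 ]
lid 0.96 [380. 200. 464. 280.] [ 0.5448 -0.116 ] 3.4453
lid 0.96 [300. 241. 374. 322.] [ 0.4891 -0.0474] 0.9587
0.57 [256.6, 163.4, 315.2, 221.9] (array([0.56214996, 0.01318898]), np.float64(2.534985238446353))
```

{"method": "drive_tool", "body": {
  "increments": [
    [[1.5,2,-35],[0,0,0],0.5],
    [[0,0,-38],[0,0,0],0.5],
    [[0,0,-35],[0,0,0],0.5],
    [[0,0,-14],[0,0,0],0.5],
    [[0,0,-6],[0,0,0],0.5],
    [[0,0,0],[0,0,0],0.5],
    [[0,0,0],[0,0,0],0.5]
  ]
}}

```text
clock: 45.82
eef_pos: [0.5631, 0.0177, 0.0343]
tool_rot: [0.996, 0.086, 0.001, 0.0]
ft_force: [0.5, -0.7, 0.9]
grip_width: 0.0424
grasp_force: 0.0
```

{"method": "drive_tool", "body": {
  "increments": [
    [[0,0,0],[0,0,0],0.35],
    [[0,0,0],[0,0,0],0.2],
    [[0,0,0],[0,0,0],0.05],
    [[0,0,0],[0,0,0],0.05],
    [[0,0,0],[0,0,0],0.05],
    [[0,0,0],[0,0,0],0.05]
  ]
}}

```text
clock: 46.32
eef_pos: [0.5642, 0.018, 0.0355]
tool_rot: [0.996, 0.086, 0.002, 0.0]
ft_force: [-0.4, -0.4, 5.8]
grip_width: 0.0192
grasp_force: 58.6
```

```bash
python3 -c "
from h import *
st()"
```

```text
t46.32 eef [564.2  18.   35.5] q [0.996 0.086 0.002 0.   ] F [-0.4 -0.4  5.8] w19.2 gf59 j [ 0.032  0.519 -0.124  0.923 -0.     3.001]
```

{"method": "drive_tool", "body": {
  "increments": [
    [[0,0,20],[0,0,0],0.05],
    [[0,0,35],[0,0,0],0.05],
    [[0,0,40],[0,0,0],0.05],
    [[0,0,40],[0,0,0],0.05],
    [[0,-30,25],[0,0,0],0.05],
    [[0,-38,0],[0,0,0],0.05],
    [[0,-38,0],[0,0,0],0.05],
    [[0,-38,0],[0,0,0],0.05]
  ]
}}

```text
clock: 46.98
eef_pos: [0.5628, -0.1271, 0.195]
tool_rot: [0.996, 0.087, 0.001, 0.0]
ft_force: [1.0, 1.1, -0.9]
grip_width: 0.0193
grasp_force: 58.9
```

{"method": "drive_tool", "body": {
  "increments": [
    [[0,-38,0],[0,0,0],0.05],
    [[0,-38,0],[0,0,0],0.05],
    [[0,-38,0],[0,0,0],0.05],
    [[-10,-36,0],[0,0,0],0.05],
    [[-16,-36,0],[0,0,0],0.05],
    [[-18,-36,0],[0,0,0],0.05],
    [[-22,-33,0],[0,0,0],0.05],
    [[-22,-30,0],[0,0,0],0.05]
  ]
}}

```text
clock: 47.65
eef_pos: [0.4733, -0.4129, 0.1934]
tool_rot: [0.996, 0.086, 0.0, 0.0]
ft_force: [0.7, -0.1, -0.5]
grip_width: 0.0191
grasp_force: 58.9
```

{"method": "drive_tool", "body": {
  "increments": [
    [[-8,-7,0],[0,0,0],0.05],
    [[0,0,0],[0,0,0],0.05],
    [[0,0,0],[0,0,0],0.05],
    [[0,0,0],[0,0,0],0.05],
    [[0,0,0],[0,0,0],0.05]
  ]
}}

```text
clock: 48.07
eef_pos: [0.4676, -0.4165, 0.1935]
tool_rot: [0.996, 0.088, 0.0, -0.0]
ft_force: [0.7, 0.1, -0.3]
grip_width: 0.019
grasp_force: 58.9
```

```bash
python3 -c "
from h import *
st();camera('side');st()"
```

```text
t48.07 eef [ 467.6 -416.5  193.5] q [ 0.996  0.088  0.    -0.   ] F [ 0.7  0.1 -0.3] w19.0 gf59 j [-0.728  0.511  0.305  1.364  0.     2.238]
t48.12 eef [ 467.6 -416.5  193.5] q [ 0.996  0.088  0.    -0.   ] F [ 0.9 -0.3 -0.2] w19.0 gf59 j [-0.728  0.511  0.305  1.364  0.     2.238]
```

Target TCP is (467.3, -418.4). I'll descend past D's rim at TCP z of about 158.

{"method": "drive_tool", "body": {
  "increments": [
    [[-0.3,-1.7,-20],[0,0,0],0.05],
    [[0,0,-10],[0,0,0],0.05],
    [[0,0,0],[0,0,0],0.05],
    [[0,0,0],[0,0,0],0.05],
    [[0,0,-6],[0,0,0],0.05],
    [[0,0,-6],[0,0,0],0.05],
    [[0,0,0],[0,0,0],0.05],
    [[0,0,0],[0,0,0],0.05]
  ]
}}

```text
clock: 48.78
eef_pos: [0.4659, -0.4195, 0.151]
tool_rot: [0.996, 0.086, -0.0, -0.0]
ft_force: [-0.7, -0.6, -0.1]
grip_width: 0.0193
grasp_force: 58.9
```

```bash
python3 -c "
from h import *
st()"
```

```text
t48.78 eef [ 465.9 -419.5  151. ] q [ 0.996  0.086 -0.    -0.   ] F [-0.7 -0.6 -0.1] w19.3 gf59 j [-0.733  0.535  0.231  1.268  0.     2.236]
```

{"method": "drive_tool", "body": {
  "increments": [
    [[0.7,0.7,-5],[0,0,0],0.05],
    [[0,0,-5],[0,0,0],0.05],
    [[0,0,-2],[0,0,0],0.05],
    [[0,0,0],[0,0,0],0.05],
    [[0,0,0],[0,0,0],0.05],
    [[0,0,0],[0,0,0],0.3],
    [[0,0,0],[0,0,0],0.45],
    [[0,0,0],[0,0,0],0.45]
  ]
}}

```text
clock: 49.45
eef_pos: [0.4669, -0.4191, 0.1397]
tool_rot: [0.996, 0.086, 0.0, 0.0]
ft_force: [-0.2, 0.2, -0.4]
grip_width: 0.038
grasp_force: 0.0
```

{"method": "drive_tool", "body": {
  "increments": [
    [[0,0,30],[0,0,0],0.45],
    [[0,0,40],[0,0,0],0.45],
    [[0,0,40],[0,0,0],0.45],
    [[0,0,20],[0,0,0],0.45],
    [[0,0,0],[0,0,0],0.45],
    [[0,0,0],[0,0,0],0.45],
    [[0,0,0],[0,0,0],0.45]
  ]
}}

```text
clock: 50.03
eef_pos: [0.4665, -0.4187, 0.2685]
tool_rot: [0.996, 0.086, -0.0, -0.0]
ft_force: [-0.4, -0.1, -0.9]
grip_width: 0.0384
grasp_force: 0.0
```

```bash
python3 - <<'E'
from h import *
st(); p=camera('wrist'); save(p,'w19.png')
g=[.466,-.418]
print('E',rim(p,g,11,.147,8),'D',rim(p,g,16.5,.131,13.5),'C',rim(p,g,22,.115,19),'B',rim(p,g,27.5,.099,24.5),'A',rim(p,g,33,.083,30)); lidfit(p)
q=camera('side'); save(q,'s19.png'); lidfit(q)
a=cv2.imread('pics/s18.png')[...,::-1].astype(int); d=np.abs(q['image'].astype(int)-a).max(2)>40
for n,(u0,v0,u1,v1) in dict(t3=(308,240,348,290),t2=(274,176,308,214),t1=(268,145,298,182)).items(): print(n,d[v0:v1,u0:u1].sum())
E
```

```text
t50.03 eef [ 466.5 -418.7  268.5] q [ 0.996  0.086 -0.    -0.   ] F [-0.4 -0.1 -0.9] w38.4 gf0 j [-0.731  0.499  0.477  1.55  -0.     2.237]
E [86.4404  0.463  -0.419 ] D [88.045  0.464 -0.419] C [73.8771  0.465  -0.418 ] B [66.337  0.466 -0.418] A [65.4744  0.468  -0.417 ]
lid 0.55 [193.  52. 258. 120.] [ 0.5564 -0.3406] 1.4025
lid 0.55 [59. 46. 69. 78.] [ 0.5469 -0.1674] 41.7445
lid 0.91 [278. 184. 304. 210.] [ 0.546  -0.1225] 4.6539
lid 0.81 [245. 170. 273. 200.] [ 0.487  -0.0618] 1.3353
lid 0.76 [308. 242. 344. 287.] [ 0.5543 -0.3406] 0.8159
t3 306
t2 296
t1 616
```

E is nested. Back to the parked lid, then check tub 1.

{"method": "drive_tool", "body": {
  "increments": [
    [[15,35,0],[0,0,0],0.45],
    [[15,35,0],[0,0,0],0.45],
    [[15,36,0],[0,0,0],0.45],
    [[5,38,0],[0,0,0],0.45],
    [[0,38,0],[0,0,0],0.45],
    [[0,38,0],[0,0,0],0.45],
    [[0,38,0],[0,0,0],0.45],
    [[-6,38,0],[0,0,0],0.45]
  ]
}}

```text
clock: 50.9
eef_pos: [0.5107, -0.121, 0.2682]
tool_rot: [0.996, 0.086, -0.001, -0.0]
ft_force: [1.0, 1.6, -0.1]
grip_width: 0.0385
grasp_force: 0.0
```

{"method": "drive_tool", "body": {
  "increments": [
    [[-10,36,0],[0,0,0],0.45],
    [[-10,36,-15],[0,0,0],0.45],
    [[0,0,-35],[0,0,0],0.45],
    [[0,0,-18],[0,0,0],0.45],
    [[0,0,0],[0,0,0],0.45],
    [[0,0,0],[0,0,0],0.45],
    [[0,0,0],[0,0,0],0.45]
  ]
}}

```text
clock: 51.48
eef_pos: [0.4914, -0.0513, 0.2022]
tool_rot: [0.996, 0.086, 0.0, 0.0]
ft_force: [0.4, 0.7, 0.2]
grip_width: 0.0387
grasp_force: 0.0
```

```bash
python3 - <<'E'
from h import *
st(); p=camera('wrist'); save(p,'w20.png'); lidfit(p,0)
print(knob(p,[.49,-.0495],.064))
for s in silhouettes('tub_1',p): print('tub',s['conf'],s['bbox'],fit(p,s['bbox'],'tub'))
q=camera('side'); g=q['image'].max(2).astype(int); h=cv2.imread('pics/s18.png').max(2).astype(int)
for n,G in (('now',g),('s18',h)):
  for v in range(158,184,3):
    x=np.where(G[v,262:310]<62)[0]+262
    if len(x): print(n,v,x[0],x[-1],end='; ')
E
```

```text
t51.48 eef [491.4 -51.3 202.2] q [0.996 0.086 0.    0.   ] F [0.4 0.7 0.2] w38.7 gf0 j [-0.104  0.243 -0.069  1.258  0.     2.865]
lid 0.86 [321. 111. 394. 181.] [ 0.5485 -0.114 ] 1.1529
lid 0.8 [248. 158. 314. 228.] [ 0.4895 -0.0505] 0.7038
[array([ 0.4911, -0.0506,  0.9775]), array([ 0.4888, -0.0508,  1.0245]), array([ 0.4767, -0.04  ,  1.0888]), array([ 0.4803, -0.0643,  1.1045])]
tub 0.78 [522.4, 143.2, 552.8, 184.6] (array([ 0.55927496, -0.3116625 ]), np.float64(20.861794413861787))
tub 0.55 [201.4, 81.5, 258.8, 139.2] (array([0.55873092, 0.0144996 ]), np.float64(2.4107811401940467))
now 164 276 290; now 167 274 292; now 170 273 293; now 173 262 294; now 176 262 294; now 179 262 297; now 182 262 303; s18 164 276 291; s18 167 273 292; s18 170 272 293; s18 173 262 294; s18 176 262 294; s18 179 262 296; s18 182 262 302;
```

{"method": "drive_tool", "body": {
  "increments": [
    [[-1,1.5,-38],[0,0,0],0.45],
    [[0,0,-38],[0,0,0],0.45],
    [[0,0,-38],[0,0,0],0.45],
    [[0,0,-20],[0,0,0],0.45],
    [[0,0,-10],[0,0,0],0.45],
    [[0,0,-4],[0,0,0],0.45],
    [[0,0,0],[0,0,0],0.45],
    [[0,0,0],[0,0,0],0.45]
  ]
}}

```text
clock: 52.35
eef_pos: [0.4914, -0.0497, 0.0549]
tool_rot: [0.996, 0.086, 0.001, 0.0]
ft_force: [-0.0, -0.7, -0.3]
grip_width: 0.0384
grasp_force: 0.0
```

```bash
python3 -c "
from h import *
st()"
```

```text
t52.35 eef [491.4 -49.7  54.9] q [0.996 0.086 0.001 0.   ] F [-0.  -0.7 -0.3] w38.4 gf0 j [-0.101  0.379 -0.298  0.89   0.     2.868]
```

{"method": "drive_tool", "body": {
  "increments": [
    [[-1,0,-2],[0,0,0],0.45],
    [[0,0,0],[0,0,0],0.3],
    [[0,0,0],[0,0,0],0.15],
    [[0,0,0],[0,0,0],0],
    [[0,0,0],[0,0,0],0],
    [[0,0,0],[0,0,0],0],
    [[0,0,0],[0,0,0],0],
    [[0,0,0],[0,0,0],0]
  ]
}}

```text
clock: 53.02
eef_pos: [0.4897, -0.0498, 0.0524]
tool_rot: [0.996, 0.086, 0.001, 0.0]
ft_force: [-0.2, -1.5, 5.1]
grip_width: 0.0129
grasp_force: 58.8
```

{"method": "drive_tool", "body": {
  "increments": [
    [[0,0,20],[0,0,0],0],
    [[0,0,35],[0,0,0],0],
    [[24,22,0],[0,0,0],0],
    [[24,22,0],[0,0,0],0],
    [[23.5,22,0],[0,0,0],0],
    [[0,0,0],[0,0,0],0],
    [[0,0,0],[0,0,0],0],
    [[0,0,0],[0,0,0],0]
  ]
}}

```text
clock: 53.68
eef_pos: [0.5593, 0.0166, 0.1056]
tool_rot: [0.996, 0.087, -0.001, 0.0]
ft_force: [-0.5, 0.9, -0.7]
grip_width: 0.013
grasp_force: 58.9
```

```bash
python3 - <<'E'
from h import *
st(); q=camera('side'); s=camera('scene'); save(q,'s21.png'); save(s,'sc21.png')
r0=cv2.imread('pics/side0.png'); c0=cv2.imread('pics/scene0.png')
def pr(n,im,rows,a,b,th):
  g=im.max(2).astype(int); o=[]
  for v in rows:
    x=np.where(g[v,a:b]<th)[0]+a
    if len(x): o.append((v,int(x[0]),int(x[-1])))
  print(n,o)
pr('side ref',r0,range(150,182,3),262,310,62); pr('side now',q['image'],range(130,182,3),262,310,62); 
pr('scene ref',c0,range(255,305,4),135,205,62); pr('scene now',s['image'],range(230,305,4),135,205,62)
P=[.561,.016]
for n,p in (('side',q),('scene',s)):
  print(n,'z8',proj(p,[*P,.008]),'z+',proj(p,[*P,.06])-proj(p,[*P,.008]),'dx10',proj(p,[.571,.016,.01])-proj(p,[*P,.01]),'dy10',proj(p,[.561,.026,.01])-proj(p,[*P,.01]))
lidfit(s,.05)
E
```

```text
t53.68 eef [559.3  16.6 105.6] q [ 0.996  0.087 -0.001  0.   ] F [-0.5  0.9 -0.7] w13.0 gf59 j [ 0.03   0.442 -0.046  1.086 -0.     2.998]
side ref [(150, 278, 287), (153, 273, 292), (156, 271, 295), (159, 271, 295), (162, 271, 295), (165, 271, 295), (168, 271, 295), (171, 271, 295), (174, 272, 294), (177, 274, 293), (180, 280, 299)]
side now [(130, 278, 288), (133, 278, 288), (136, 272, 291), (139, 270, 294), (142, 270, 295), (145, 270, 294), (148, 270, 294), (151, 270, 295), (154, 270, 294), (157, 270, 294), (160, 273, 292), (163, 277, 288), (166, 274, 292), (169, 273, 293), (172, 272, 294), (175, 272, 294), (178, 274, 293), (181, 281, 301)]
scene ref [(255, 161, 177), (259, 152, 183), (263, 149, 186), (267, 147, 187), (271, 147, 187), (275, 148, 188), (279, 148, 188), (283, 149, 189), (287, 149, 189), (291, 150, 188), (295, 151, 186), (299, 154, 179), (303, 159, 173)]
scene now [(230, 147, 169), (234, 148, 179), (238, 147, 183), (242, 143, 184), (246, 142, 185), (250, 142, 185), (254, 143, 185), (258, 144, 186), (262, 144, 187), (266, 145, 187), (270, 147, 185), (274, 149, 182), (278, 154, 184), (282, 154, 186), (286, 153, 188), (290, 152, 188), (294, 152, 187), (298, 153, 181), (302, 156, 174)]
side z8 [282.26063786 171.29366231] z+ [ -0.03528053 -17.95810427] dx10 [ 3.87656687 -0.53644502] dy10 [-0.95856508 -2.1160877 ]
scene z8 [169.05134674 287.93058968] z+ [ -4.28817029 -25.72279801] dx10 [-3.64421137 -3.07994223] dy10 [-5.45484329  3.10513546]
lid 0.93 [220. 224. 256. 268.] [ 0.5009 -0.079 ] 3.8995
lid 0.83 [306. 171. 338. 210.] [ 0.5171 -0.2892] 2.838
lid 0.79 [142. 229. 192. 279.] [0.5598 0.0098] 1.1674
```

The lid's mid-column is 282.2 against the tub's 283.2, so it needs +2 mm in x, which agrees with the pick pose. I'll lower it.

{"method": "drive_tool", "body": {
  "increments": [
    [[2,-0.5,-15],[0,0,0],0],
    [[0,0,-6],[0,0,0],0],
    [[0,0,0],[0,0,0],0],
    [[0,0,-6],[0,0,0],0],
    [[0,0,-6],[0,0,0],0],
    [[0,0,-5],[0,0,0],0],
    [[0,0,0],[0,0,0],0],
    [[0,0,0],[0,0,0],0]
  ]
}}

```text
clock: 54.5
eef_pos: [0.5619, 0.016, 0.0679]
tool_rot: [0.996, 0.086, -0.0, -0.0]
ft_force: [-0.2, -0.0, -1.8]
grip_width: 0.0126
grasp_force: 58.9
```

```bash
python3 -c "
from h import *
st()"
```

```text
t54.50 eef [561.9  16.   67.9] q [ 0.996  0.086 -0.    -0.   ] F [-0.2 -0.  -1.8] w12.6 gf59 j [ 0.029  0.483 -0.088  1.001  0.     2.997]
```

In, with no contact force. Seat it, release and retreat to look at everything.

{"method": "drive_tool", "body": {
  "increments": [
    [[0,0,-4],[0,0,0],0],
    [[0,0,-3],[0,0,0],0],
    [[0,0,0],[0,0,0],0],
    [[0,0,0],[0,0,0],0.3],
    [[0,0,0],[0,0,0],0.5],
    [[0,0,0],[0,0,0],0.5],
    [[0,0,35],[0,0,0],0.5],
    [[0,0,40],[0,0,0],0.5]
  ]
}}

```text
clock: 55.17
eef_pos: [0.5594, 0.0159, 0.134]
tool_rot: [0.996, 0.086, -0.004, -0.0]
ft_force: [1.1, -0.3, -0.7]
grip_width: 0.0425
grasp_force: 0.0
```

{"method": "drive_tool", "body": {
  "increments": [
    [[0,0,40],[0,0,0],0.5],
    [[0,-30,25],[0,0,0],0.5],
    [[-5,-35,0],[0,0,0],0.5],
    [[-5,-35,0],[0,0,0],0.5],
    [[-5,-35,0],[0,0,0],0.5],
    [[0,-35,0],[0,0,0],0.5],
    [[0,0,0],[0,0,0],0.5],
    [[0,0,0],[0,0,0],0.5]
  ]
}}

```text
clock: 55.83
eef_pos: [0.5471, -0.1559, 0.2015]
tool_rot: [0.996, 0.084, 0.0, -0.0]
ft_force: [0.2, -0.6, 0.0]
grip_width: 0.0427
grasp_force: 0.0
```

```bash
python3 - <<'E'
from h import *
st(); p=camera('wrist'); q=camera('side'); s=camera('scene'); lidfit(p); lidfit(q); 
r0=cv2.imread('pics/side0.png'); c0=cv2.imread('pics/scene0.png'); im=q['image']
def pr(n,im,rows,a,b,th=62):
  g=im.max(2).astype(int); o=[]
  for v in rows:
    x=np.where(g[v,a:b]<th)[0]+a
    if len(x): o.append((v,int(x[0]),int(x[-1])))
  print(n,o)
for t,(r,a,b) in dict(t1=(range(147,182,4),262,310),t2=(range(178,216,4),262,322),t3=(range(240,290,5),295,360)).items():
  pr(t+' ref',r0,r,a,b); pr(t+' now',im,r,a,b)
pr('sc t1 ref',c0,range(255,305,6),135,205); pr('sc t1 now',s['image'],range(255,305,6),135,205)
lo=lambda x:np.clip(x.astype(int)*1.6,0,255).astype(np.uint8)
cv2.imwrite('pics/fin.png',np.hstack([cv2.resize(lo(q['image'])[130:340,200:370],(405,500)),cv2.resize(lo(s['image'])[150:320,130:410],(395,240)).repeat(1,0) if 0 else cv2.resize(lo(s['image'])[160:320,140:260],(375,500))])[...,::-1])
E
```

```text
t55.83 eef [ 547.1 -155.9  201.5] q [ 0.996  0.084  0.    -0.   ] F [ 0.2 -0.6  0. ] w42.7 gf0 j [-0.278  0.391  0.137  1.317  0.     2.695]
lid 0.94 [420. 176. 506. 247.] [ 0.5586 -0.3375] 1.7585
lid 0.83 [205. 150. 270. 221.] [ 0.5481 -0.1131] 2.8979
lid 0.83 [ 61. 112. 154. 186.] [0.5621 0.015 ] 0.8109
lid 0.89 [270. 147. 296. 177.] [0.5625 0.0187] 0.5722
lid 0.81 [312. 244. 344. 288.] [ 0.5568 -0.3448] 2.3738
lid 0.75 [277. 176. 307. 209.] [ 0.5526 -0.109 ] 0.6921
t1 ref [(147, 277, 283), (151, 276, 290), (155, 272, 294), (159, 271, 295), (163, 271, 295), (167, 271, 295), (171, 271, 295), (175, 273, 294), (179, 276, 297)]
t1 now [(147, 277, 283), (151, 276, 291), (155, 272, 295), (159, 271, 295), (163, 271, 295), (167, 271, 295), (171, 272, 295), (175, 272, 294), (179, 276, 297)]
t2 ref [(178, 275, 293), (182, 282, 302), (186, 279, 305), (190, 279, 305), (194, 278, 305), (198, 279, 305), (202, 279, 305), (206, 280, 304), (210, 283, 302)]
t2 now [(178, 275, 293), (182, 281, 302), (186, 278, 305), (190, 278, 305), (194, 277, 305), (198, 278, 305), (202, 278, 305), (206, 279, 304), (210, 282, 301)]
t3 ref [(245, 320, 337), (250, 314, 343), (255, 313, 346), (260, 313, 346), (265, 312, 345), (270, 312, 345), (275, 313, 344), (280, 315, 341), (285, 322, 335)]
t3 now [(245, 321, 335), (250, 314, 342), (255, 312, 345), (260, 312, 345), (265, 312, 345), (270, 311, 344), (275, 312, 343), (280, 314, 341), (285, 321, 336)]
sc t1 ref [(255, 161, 177), (261, 151, 185), (267, 147, 187), (273, 147, 188), (279, 148, 188), (285, 149, 189), (291, 150, 188), (297, 152, 183), (303, 159, 173)]
sc t1 now [(255, 162, 176), (261, 150, 185), (267, 147, 187), (273, 147, 187), (279, 148, 188), (285, 149, 189), (291, 150, 188), (297, 153, 183), (303, 159, 173)]
```

View pics/fin.png

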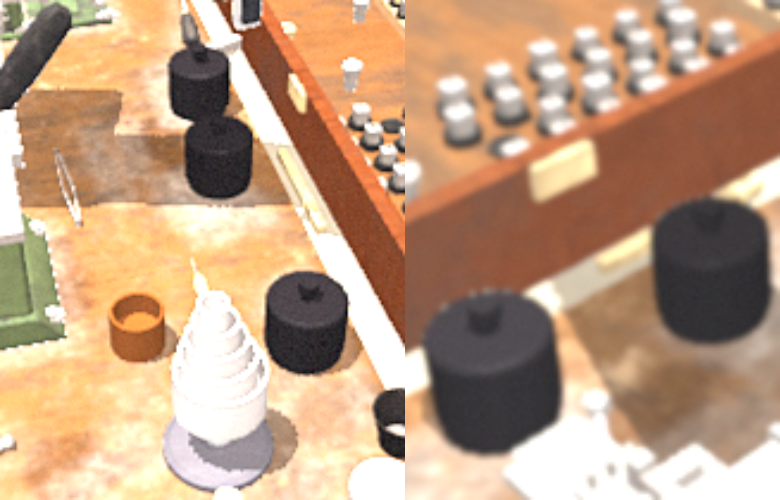

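All three lids sit as they did at the start (row extents match within 1 px), and the five-tier cup tower stands on the stand at crop (220,380). The robot is clear of everything, so I'm handing in.

```bash
python3 -c "
from h import *
print(job_done())"
```

```text
the job is handed in; nothing more can be done
None
```

The job is handed in (no verdict was returned): by the last camera checks, all five cups are nested in size order on the stand, the collet is still in its tub, and a lid is seated on each of the three tubs.

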